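Scoop the grinding balls into their storage box and slide it shut

ROBOT

A 6-joint arm with a two-finger parallel gripper is mounted at the origin on a cart in front of the work surface, level with it; the furniture and walls round the work are solid. World frame = base frame: x ahead of the robot, y to its left, z up, the work surface at z = 0. Lengths are in mm, angles in degrees, forces in N, time in s.
With the tool pointing down it reaches from about 300 to 850 mm from the base axis. Payload 4.2 kg.
Tool frame: the origin (TCP) lies midway between the tips of the shut fingers; the grasp point (between the pads) lies 19 mm behind it; z points along the fingers, y is the direction in which the jaws open and shut (so a half turn about z gives the same grasp; the last joint's range is limited). The gripper opens to 91 mm and grips with 3 to 60 N. Pads are 32 mm wide; open, the fingers measure 118 mm over their backs; the gripper's body (76 mm by 178 mm) begins 60 mm behind the grasp point.
Start: joints at [69.156, 18.312, 89.639, -0, 72.044, -1.146], TCP at [193.817, 541.369, 188.676] pointing down, gripper open.
Joint ranges: [-177.97, 177.97], [-48.28, 115.42], [12.27, 149.76], [-77.06, 257.06], [2.81, 150.46], [-146.56, 146.56]. Speed limits (degrees/s): [147.25, 147.25, 180, 180, 180, 180].

INTERFACE

Orientations are given as [roll, pitch, yaw] about the fixed x, y, z axes, in that order (R = Rz(yaw) Ry(pitch) Rx(roll)).
In Python, from workcell import env gives the robot as it stands.
- The arm moves only by the shell command python3 -m jog 'ROWS' [FORCE]. ROWS is JSON, a list of rows, each an object of numbers: "dx", "dy", "dz": the shift along the world's x, y, z in m; "wx", "wy", "wz": the turn, a rotation vector about the world's x, y, z in rad; "grip": the gripper's target within -1 to 1 (shut at 1, half-way at 0, fully open at -1). In form: [{"dx": .., "dy": .., "dz": .., "wx": .., "wy": .., "wz": .., "grip": ..}, ...]. A call has 1 to 10 rows; each row shifts and turns the commanded pose from where the row before left it; what a row does not reach is not made up. A row lasts 1/10 s, in which the tool goes at most 50 mm and 8.59 degrees, less where a joint would pass 70% of its speed; a pose out of reach is approached as far as the arm can. A call with a gripper value outside its range is refused whole. The fingers move at their own pace and stop on an object; FORCE is the grip in N (left out, the last holds). Time passes only in rows, so rows that do not move let the fingers close. It gives the time, the measured TCP pose, the force and the opening at its end, in the units of the state.
- env.state(): the state, without advancing time (a new reading comes with each control period).
- env.grab_frame(name): name is "scene" or "top"; returns the picture (384x512x3 uint8, red, green, blue); there is no depth.
- env.get_calibration(name): a dict with "fx", "fy", "cx", "cy" (pixels), "R" (3x3) and "t" (3): a world point X has camera coordinates R X + t. Camera axes: x right, y down, z forward; pixel columns grow to the right and rows downward; lengths in mm; the calibration is good to about 2 mm. A picture is of the moment at which its call begins. get_calibration takes no time and is no camera call.
- env.job_done(): hands the job in, once; it reports no verdict.
The state is a dict: "time_s": time; "qpos": joint angles; "qvel": joint speeds; "effort": joint torques, N m; "ee_pos": TCP position; "ee_rot": TCP orientation; "force": force on the tool from outside, world axes, zero at the start; "torque": the same for the moment, N m; "gripper_width": finger opening in mm.
Only numpy, scipy, OpenCV 4.12 (cv2) and the standard library are available. Lean on these libraries where they do the work, as an engineer would, in place of code of your own. Each camera call takes 0.05 s, during which the arm holds its last target. There are 200 camera calls.

TASK

Use the hand scoop to take all four ceramic grinding balls out of the drying trough and tip them into the grey storage box, never touching the balls with the fingers; then slide the box's lid fully shut. Finally the scoop must stand upright, let go, on the floor of the empty trough. Do not knock over the bottles.

Things in the scene. Friction and masses are not known exactly. Their poses are not given: they have to be found in the camera images.
- trough: Open steel trough, fixed, 71 mm wide, rim 34 mm high. Origin: on its underside, mid-width; own x along it, from -103 to +133 mm. Inside 65 mm wide, floor 4 mm above the table. The flat floor runs from x=-100 to +95 mm; from there a 40 degree ramp rises to a backstop wall at the +x end (walls 54 mm high round the ramp), which points roughly to the box. The balls lie in the +x half.
- scoop: Aluminium scoop, black handle, 120 g, on its flat bottom. Origin: underside; z up, nose to +x. Floor 2.5 mm thick (nose 1.6), 58 mm wide, from x=-32 mm to the straight nose at x=+38. Side walls 28 mm high (16 mm from x=+4 to +22, none further on), back wall 30 mm high at x=-32. Handle bar: x=-85 to -19 mm, 20 mm wide in y, 56 to 78 mm above the underside.
- scoop_grip (a point): Grip point in the handle bar, at (-47, 0, 67) mm in the scoop's frame; close the fingers along the scoop's y across 20 mm.
- scoop_nose (a point): Middle of the nose's front edge, on the underside, at (38, 0, 0) mm in the scoop's frame.
- ball_1: White ceramic grinding ball, 25 mm diameter, 30 g, loose in the trough; origin at its centre.
- ball_2: Second ball, the same.
- ball_3: Third ball, the same.
- ball_4: Fourth ball, the same.
- box: Grey storage box, fixed, 96 (x) x 100 (y) mm, 61 mm high. Origin: centre of its underside. Inside 88 x 92 mm, floor 5 mm up; the mouth is 83 mm wide in y between two guide lips (top 61 mm); wall at -x 58 mm, wall at +x 48 mm high. The lid slides out along the box's +x.
- box_in (a point): Centre of the box's inner floor, axes as the box.
- box_lid (a joint): White flat lid, 90 x 90 x 5 mm, sliding in the box's grooves with its top 55 mm above the table. Value: metres it is open along the box's +x; 0 = fully shut, 0.09 = fully open. It slides with about 1 to 2 N.
- lid_ridge (a point): Outer (+x) face of the upright ridge on the lid's trailing end, 62 mm above the table; the ridge is 56 mm long in y, 8 mm thick and rises from 55 to 70 mm. Push it towards the box's -x to shut the lid.
- amber: Small brown bottle with a black cap, 46 mm across, 92 mm high, loose bystander; origin at the centre of its underside.
- spare_bottle: White plastic bottle, 50 mm across, 84 mm high, loose bystander; origin at the centre of its underside.
Not all that is in view belongs to the job. What is shaped like the ball_4 but black or purple is not meant.

How it is judged:
By the outcome, as a careful person would: the job done as asked, in the order asked, and still so for the second after the job is handed in, with the robot touching nothing.
It also fails if it takes over 72 s, if anything falls off the work surface, if the arm or the gripper's body presses on something with over 40 N, if the wrist force passes 120 N, or if a joint passes its speed limit or range.

## Working session

There is one attempt and no reset: what is moved stays moved. The work goes in short steps, Python scripts to look and compute and a shell command to move; the robot and the scene stay as the last step left them, time stands still between calls to the robot, and variables do not carry over. Pictures are saved under pics/ and viewed, about 8 in all and at most 12, crops included, and the job is handed in when it is done.

```bash
mkdir -p pics; ls; python3 - <<'E'
from workcell import env
import cv2
print(env.state())
for n in("scene","top"):
    cv2.imwrite(f"pics/{n}0.png",env.grab_frame(n)[:,:,::-1])
    c=env.get_calibration(n);print(n,c)
E
```

```text
pics
{'time_s': 0.0, 'qpos': array([ 6.91557387e+01,  1.83532609e+01,  8.97061770e+01, -5.77391940e-04,
        7.20451023e+01, -1.14653236e+00]), 'qvel': array([0.11727433, 0.05495499, 0.10311778, 0.02422251, 0.064918  ,
       0.09774099]), 'effort': array([-2.55044310e-03, -4.12472999e+01, -2.31964248e+01,  7.23943161e-02,
        4.57687641e-02, -1.53060646e-04]), 'ee_pos': array([193.61879946, 540.83053665, 187.8056525 ]), 'ee_rot': array([-1.79895470e+02, -1.54295205e-03,  1.60302448e+02]), 'force': array([-0.16735692, -0.02096375, -0.67362176]), 'torque': array([ 0.02764623,  0.06222665, -0.03025986]), 'gripper_width': 91.371228071774}
scene {'fx': 427.34152491301757, 'fy': 427.34152491301757, 'cx': 258.77510876188296, 'cy': 192.40501790622812, 'R': array([[ 0.86801816, -0.49652092, -0.00338431],
       [-0.30453206, -0.52697497, -0.79344666],
       [ 0.39217942,  0.68975674, -0.60863038]]), 't': array([-368.97385143,  320.8171169 ,  620.69342588])}
top {'fx': 349.0905096148227, 'fy': 349.0905096148227, 'cx': 253.94475816671394, 'cy': 193.16035740905488, 'R': array([[ 0.00191172, -0.9994066 , -0.03439163],
       [-0.99525903,  0.00144276, -0.0972491 ],
       [ 0.09724101,  0.03441449, -0.99466569]]), 't': array([174.82485841, 535.73544964, 876.52430715])}
```

View pics/top0.png

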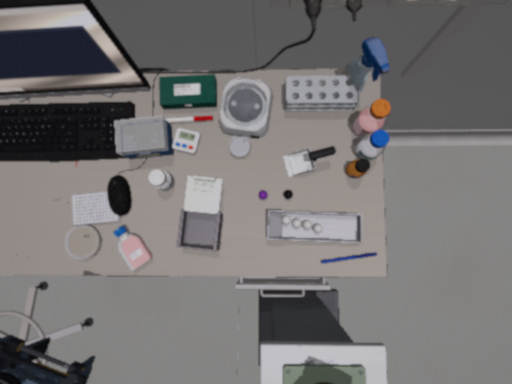

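View pics/scene0.png

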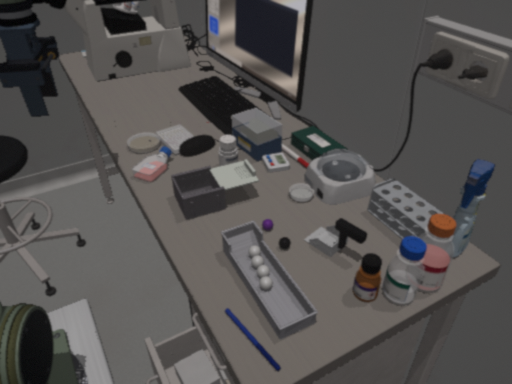

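The top view shows the box near (200,225), with its lid out toward (203,195). The trough spans (267..360, 213..243), the balls are near (287..318, 220..228), and the scoop is near (300,160) with its handle toward (325,154). Next I'll enlarge both views.

```bash
cat > h.py <<'E'
import numpy as np, cv2
from workcell import env
C={n:env.get_calibration(n) for n in("scene","top")}
def ray(n,u,v):
    c=C[n];R=np.array(c["R"]);o=-R.T@c["t"]
    return o,R.T@np.array([(u-c["cx"])/c["fx"],(v-c["cy"])/c["fy"],1.])
def pt(n,u,v,z):
    o,d=ray(n,u,v);return (o+d*(z-o[2])/d[2])
def px(n,X):
    c=C[n];p=np.array(c["R"])@np.asarray(X,float)+c["t"]
    return np.array([c["fx"]*p[0]/p[2]+c["cx"],c["fy"]*p[1]/p[2]+c["cy"]])
def two(a,b):
    (o1,d1),(o2,d2)=ray("top",*a),ray("scene",*b)
    s=np.linalg.lstsq(np.c_[d1,-d2],o2-o1,rcond=None)[0]
    p,q=o1+d1*s[0],o2+d2*s[1];return (p+q)/2,np.linalg.norm(p-q)
def crop(n,u0,v0,w,h,k,f,im=None):
    im=env.grab_frame(n)[:,:,::-1] if im is None else im
    g=cv2.resize(im[v0:v0+h,u0:u0+w],None,fx=k,fy=k,interpolation=cv2.INTER_CUBIC)
    for u in range(u0-u0%10+10,u0+w,10):cv2.putText(g,str(u),((u-u0)*k,8),0,.3,(0,255,255));cv2.line(g,((u-u0)*k,10),((u-u0)*k,16),(0,255,255))
    for v in range(v0-v0%10+10,v0+h,10):cv2.putText(g,str(v),(0,(v-v0)*k),0,.3,(0,255,255));cv2.line(g,(20,(v-v0)*k),(26,(v-v0)*k),(0,255,255))
    cv2.imwrite(f,g)
E
python3 -c "
from h import *
crop('top',172,140,195,110,4,'pics/t1.png',cv2.imread('pics/top0.png'))
crop('scene',165,150,210,180,3,'pics/s1.png',cv2.imread('pics/scene0.png'))"
```

```text
(no output)
```

View pics/t1.png

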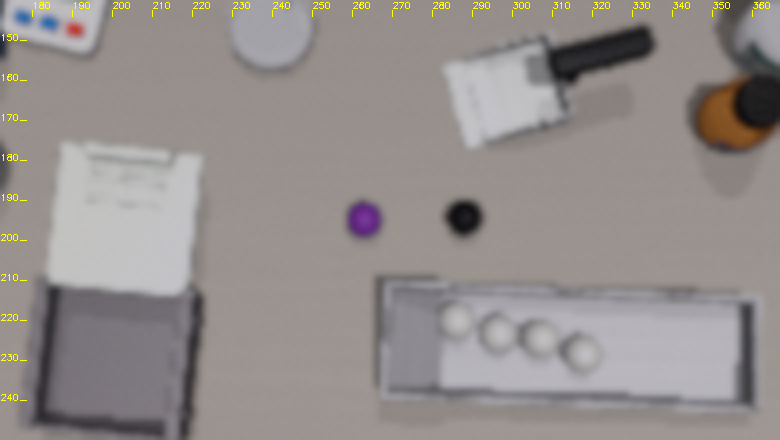

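View pics/s1.png

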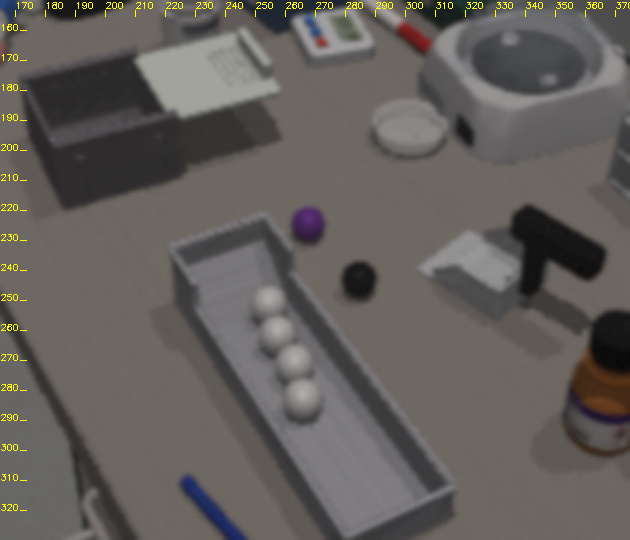

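```bash
python3 - <<'E'
from h import *
np.set_printoptions(precision=1,suppress=True)
k=lambda a,b:(172+a/4-.4,140+b/4-.4)
s=lambda a,b:(165+a/3-.3,150+b/3-.3)
print("trough -x rim",pt('top',*k(760,295),34),pt('top',*k(757,408),34))
print("trough +x rim",pt('top',*k(378,277),54),pt('top',*k(380,400),54))
print("scene trough +x rim", pt('scene',*s(173,243),54),pt('scene',*s(266,214),54),"-x rim",pt('scene',*s(455,487),34),pt('scene',*s(345,535),34))
for n,L in(('top',[k(457,321),k(498,333),k(541,338),k(582,353)]),('scene',[s(269,303),s(278,335),s(294,363),s(302,400)])):
    print("balls",n,*[pt(n,*p,16.5) for p in L])
print("nose",pt('top',*k(443,65),1),pt('top',*k(472,148),1),"scene", pt('scene',*s(418,268),1),pt('scene',*s(472,231),1))
print("handle end top",pt('top',*k(651,40),70),"start",pt('top',*k(553,63),78), 'scene end',pt('scene',*s(605,257),70))
print("box lid ridge ends +x top",pt('top',*k(85,150),70),pt('top',*k(172,153),70),"lid far corners",pt('top',*k(62,143),55),pt('top',*k(202,157),55),"lid near",pt('top',*k(47,285),55),pt('top',*k(192,295),55))
print("box -x wall corners",pt('top',*k(22,427),58),"scene box -x corner left/right",pt('scene',*s(25,82),60),pt('scene',*s(67,149),60),pt('scene',*s(181,112),60))
print('lid scene far corners',pt('scene',*s(240,33),55),pt('scene',*s(279,88),55))
print("amber",pt('top',*k(765,102),92))
print(pt('scene',*s(350,280),12), pt('scene',*s(308,225),12))
E
```

```text
trough -x rim [483.3 -98.8  34. ] [412.2 -95.   34. ]
trough +x rim [493.7 143.5  54. ] [417.2 142.4  54. ]
scene trough +x rim [421.7 139.4  54. ] [489.2 133.9  54. ] -x rim [ 479.1 -100.8   34. ] [409.1 -96.6  34. ]
balls top [467.   92.2  16.5] [459.3  65.6  16.5] [456.1  37.9  16.5] [446.4  11.6  16.5]
balls scene [467.5  91.9  16.5] [458.4  63.6  16.5] [455.2  37.5  16.5] [444.3   8.9  16.5]
nose [639.4  99.5   1. ] [582.9  80.5   1. ] scene [583.   82.8   1. ] [639.3  95.2   1. ]
handle end top [640.3 -26.4  70. ] start [624.4  35.5  78. ] scene end [646.8 -25.7  70. ]
box lid ridge ends +x top [572.3 326.6  70. ] [570.3 271.9  70. ] lid far corners [579.  344.7  55. ] [569.8 255.   55. ] lid near [488.5 352.3  55. ] [482.3 260.4  55. ]
box -x wall corners [399.9 365.4  58. ] scene box -x corner left/right [400.2 354.4  60. ] [396.6 260.8  60. ] [487.1 259.7  60. ]
lid scene far corners [579.3 338.8  55. ] [568.8 255.9  55. ]
amber [597.  -89.3  92. ]
[528.6  87.2  12. ] [532.5 150.2  12. ]
```

The trough origin is near (450,5) with yaw about 87°. The scoop grip is near (634,9) with scoop yaw about 105.5°. The box is near (444,305), turned about −4°. First I'll move above the scoop.

```bash
python3 -m jog '[{"dx":0.0314,"dy":-0.038,"wz":-0.0683},{"dx":0.0314,"dy":-0.038,"wz":-0.0683},{"dx":0.0314,"dy":-0.038,"wz":-0.0683},{"dx":0.0314,"dy":-0.038,"wz":-0.0683},{"dx":0.0314,"dy":-0.038,"wz":-0.0683},{"dx":0.0314,"dy":-0.038,"wz":-0.0683},{"dx":0.0314,"dy":-0.038,"wz":-0.0683},{"dx":0.0314,"dy":-0.038,"wz":-0.0683},{"dx":0.0314,"dy":-0.038,"wz":-0.0683},{"dx":0.0314,"dy":-0.038,"wz":-0.0683}]'; python3 -m jog '[{"dx":0.0314,"dy":-0.038,"wz":-0.0683},{"dx":0.0314,"dy":-0.038,"wz":-0.0683,"grip":-0.4},{"dx":0.0314,"dy":-0.038,"wz":-0.0683},{"dx":0.0314,"dy":-0.038,"wz":-0.0683},{"dz":-0.03},{"dz":0.0},{"dz":0.0}]'
python3 -c "
from h import *
s=env.state();print(s['ee_pos'],s['ee_rot'],s['time_s'],s['force'])
a=env.grab_frame('scene')[:,:,::-1]
crop('scene',270,140,140,120,5,'pics/s2.png',a)"
```

```text
[193.66617744 540.8812263  187.9049285 ] [-1.79907384e+02  2.52375597e-04  1.60300511e+02] 0.1 [-0.12293597 -0.47413635 -0.05374947]invalid input
invalid input
```

View pics/s2.png

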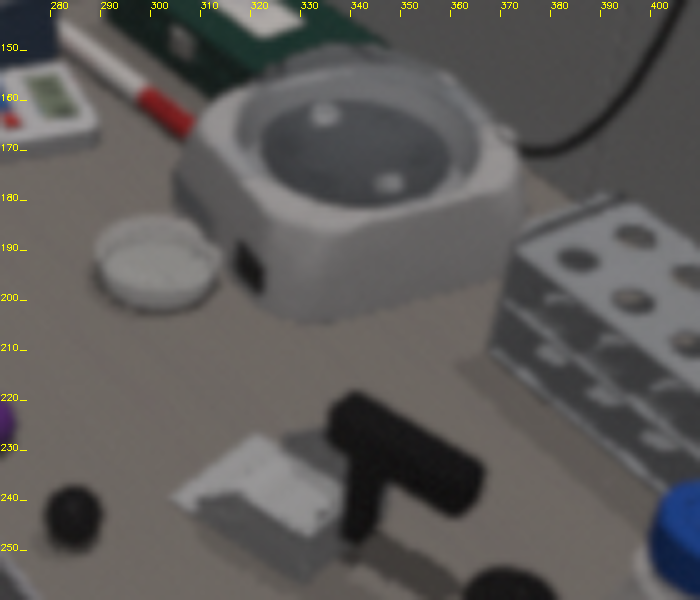

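The arm hasn't moved: both calls were refused, probably because each row needs all its fields. The picture (5 viewed) only shows the scoop unchanged.

```bash
python3 -m jog '[{"dx":0.0314,"dy":-0.038,"dz":0,"wx":0,"wy":0,"wz":-0.0683,"grip":-1},{"dx":0.0314,"dy":-0.038,"dz":0,"wx":0,"wy":0,"wz":-0.0683,"grip":-1},{"dx":0.0314,"dy":-0.038,"dz":0,"wx":0,"wy":0,"wz":-0.0683,"grip":-1},{"dx":0.0314,"dy":-0.038,"dz":0,"wx":0,"wy":0,"wz":-0.0683,"grip":-1},{"dx":0.0314,"dy":-0.038,"dz":0,"wx":0,"wy":0,"wz":-0.0683,"grip":-1},{"dx":0.0314,"dy":-0.038,"dz":0,"wx":0,"wy":0,"wz":-0.0683,"grip":-1},{"dx":0.0314,"dy":-0.038,"dz":0,"wx":0,"wy":0,"wz":-0.0683,"grip":-1},{"dx":0.0314,"dy":-0.038,"dz":0,"wx":0,"wy":0,"wz":-0.0683,"grip":-1},{"dx":0.0314,"dy":-0.038,"dz":0,"wx":0,"wy":0,"wz":-0.0683,"grip":-1},{"dx":0.0314,"dy":-0.038,"dz":0,"wx":0,"wy":0,"wz":-0.0683,"grip":-1}]'; python3 -m jog '[{"dx":0.0314,"dy":-0.038,"dz":0,"wx":0,"wy":0,"wz":-0.0683,"grip":-1},{"dx":0.0314,"dy":-0.038,"dz":0,"wx":0,"wy":0,"wz":-0.0683,"grip":-0.4},{"dx":0.0314,"dy":-0.038,"dz":0,"wx":0,"wy":0,"wz":-0.0683,"grip":-0.4},{"dx":0.0314,"dy":-0.038,"dz":0,"wx":0,"wy":0,"wz":-0.0683,"grip":-0.4},{"dx":0,"dy":0,"dz":-0.03,"wx":0,"wy":0,"wz":0,"grip":-0.4},{"dx":0,"dy":0,"dz":0,"wx":0,"wy":0,"wz":0,"grip":-0.4},{"dx":0,"dy":0,"dz":0,"wx":0,"wy":0,"wz":0,"grip":-0.4}]'
```

```text
time_s: 1.15
ee_pos: [508.7, 159.6, 188.6]
ee_rot: [180.0, -0.0, 121.0]
force: [1.0, 0.9, 0.2]
gripper_width: 91.2
time_s: 1.85
ee_pos: [632.5, 9.7, 158.1]
ee_rot: [-179.9, -0.1, 105.5]
force: [-1.1, -0.1, 1.1]
gripper_width: 63.9
```

```bash
python3 -m jog '[{"dx":0.001,"dy":-0.001,"dz":-0.045,"wx":0,"wy":0,"wz":0,"grip":-0.4},{"dx":0,"dy":0,"dz":-0.04,"wx":0,"wy":0,"wz":0,"grip":-0.4},{"dx":0,"dy":0,"dz":-0.025,"wx":0,"wy":0,"wz":0,"grip":-0.4},{"dx":0,"dy":0,"dz":0,"wx":0,"wy":0,"wz":0,"grip":-0.4},{"dx":0,"dy":0,"dz":0,"wx":0,"wy":0,"wz":0,"grip":1},{"dx":0,"dy":0,"dz":0,"wx":0,"wy":0,"wz":0,"grip":1},{"dx":0,"dy":0,"dz":0,"wx":0,"wy":0,"wz":0,"grip":1},{"dx":0,"dy":0,"dz":0,"wx":0,"wy":0,"wz":0,"grip":1},{"dx":0,"dy":0,"dz":0,"wx":0,"wy":0,"wz":0,"grip":1}]' 45
```

```text
time_s: 2.75
ee_pos: [634.8, 8.4, 49.5]
ee_rot: [179.9, 0.0, 105.5]
force: [0.5, 0.6, -0.1]
gripper_width: 26.7
```

```bash
python3 -m jog '[{"dx":0,"dy":0,"dz":0,"wx":0,"wy":0,"wz":0,"grip":1},{"dx":0,"dy":0,"dz":0,"wx":0,"wy":0,"wz":0,"grip":1},{"dx":0,"dy":0,"dz":0,"wx":0,"wy":0,"wz":0,"grip":1},{"dx":0,"dy":0,"dz":0.04,"wx":0,"wy":0,"wz":0,"grip":1},{"dx":0,"dy":0,"dz":0.045,"wx":0,"wy":0,"wz":0,"grip":1},{"dx":0,"dy":0,"dz":0,"wx":0,"wy":0,"wz":0,"grip":1}]' 
python3 -c "
from h import *
s=env.state();print(s['ee_pos'],s['ee_rot'],s['time_s'],s['force'])
a=env.grab_frame('scene')[:,:,::-1];b=env.grab_frame('top')[:,:,::-1]
cv2.imwrite('pics/s3.png',a);cv2.imwrite('pics/t3.png',b)
crop('scene',260,120,140,120,4,'pics/a.png',a);crop('top',270,110,90,100,5,'pics/b.png',b)
A,B=cv2.imread('pics/a.png'),cv2.imread('pics/b.png')
B=cv2.resize(B,None,fx=.9,fy=.9)[:480]
h=max(len(A),len(B));o=np.zeros((h,A.shape[1]+B.shape[1],3),np.uint8);o[:len(A),:A.shape[1]]=A;o[:len(B),A.shape[1]:]=B;print(o.shape)
cv2.imwrite('pics/c3.png',o[:, :960]if 0 else cv2.resize(o,None,fx=.8,fy=.8))"
```

```text
time_s: 3.35
ee_pos: [638.7, 8.4, 140.1]
ee_rot: [179.3, 0.2, 105.5]
force: [0.3, 0.4, -1.1]
gripper_width: 19.0
[638.67102385   8.36934744 140.14362358] [179.28591643   0.19299637 105.51021989] 3.35 [ 0.27116426  0.41176382 -1.11770342]
(480, 965, 3)
```

View pics/c3.png

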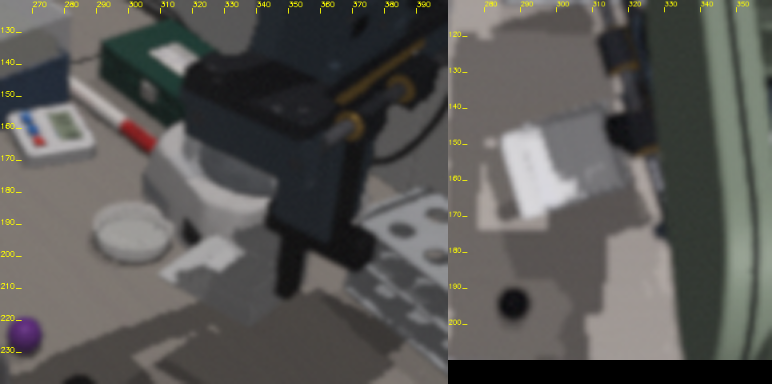

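```bash
python3 - <<'E'
from h import *
np.set_printoptions(precision=1,suppress=True)
p,e=two((284.9,148.5),(329.,193.4));q,f=two((290.4,169.6),(309.6,205.2));m=(p+q)/2
print(p,e,q,f,m, m-np.array([638.7,8.4,140.1]))
d=p-q;print(np.degrees(np.arctan2(d[1],d[0]))+90)
a=np.radians(105.5);print("expected offset",85*np.cos(a),85*np.sin(a),-48)
E
```

```text
[642.5  95.4  91. ] 8.034559640711308 [588.4  83.7  90.4] 3.277026143347119 [615.5  89.5  90.7] [-23.2  81.1 -49.4]
102.21477240697641
expected offset -22.71526196665183 81.90858852273296 -48
```

Image 6 shows the scoop held level, and its nose triangulates to within about 1 mm of where I expected. Next I'll carry it over the −x half of the trough.

```bash
python3 -m jog '[{"dx":-0.0387,"dy":-0.0217,"dz":0,"wx":0,"wy":0,"wz":-0.0638,"grip":1},{"dx":-0.0387,"dy":-0.0217,"dz":0,"wx":0,"wy":0,"wz":-0.0638,"grip":1},{"dx":-0.0387,"dy":-0.0217,"dz":0,"wx":0,"wy":0,"wz":-0.0638,"grip":1},{"dx":-0.0387,"dy":-0.0217,"dz":0,"wx":0,"wy":0,"wz":-0.0638,"grip":1},{"dx":-0.0387,"dy":-0.0217,"dz":0,"wx":0,"wy":0,"wz":-0.0638,"grip":1},{"dx":0,"dy":0,"dz":-0.035,"wx":0,"wy":0,"wz":0,"grip":1},{"dx":0,"dy":0,"dz":-0.01,"wx":0,"wy":0,"wz":0,"grip":1},{"dx":0,"dy":0,"dz":0,"wx":0,"wy":0,"wz":0,"grip":1}]' 
python3 -c "
from h import *
s=env.state();print(s['ee_pos'],s['ee_rot'],s['time_s'],s['force'])
a=env.grab_frame('scene')[:,:,::-1];b=env.grab_frame('top')[:,:,::-1]
cv2.imwrite('pics/s4.png',a);cv2.imwrite('pics/t4.png',b)
A=cv2.resize(a[200:350,200:370],None,fx=3,fy=3,interpolation=2);B=cv2.resize(b[195:265,255:375],None,fx=4.25,fy=4.25,interpolation=2)
print(A.shape,B.shape)
o=np.zeros((max(len(A),len(B)),1020,3),np.uint8);o[:len(A),:510]=A;o[:len(B),510:]=B[:,:510]
cv2.imwrite('pics/c4.png',cv2.resize(o,None,fx=.784,fy=.784))"
```

```text
time_s: 4.25
ee_pos: [439.1, -99.5, 86.5]
ee_rot: [-179.7, -0.1, 87.2]
force: [0.2, -0.2, -1.3]
gripper_width: 19.2
[439.08697574 -99.54537218  86.45413156] [-1.79668252e+02 -7.75564349e-02  8.72421022e+01] 4.25 [ 0.21731781 -0.22376991 -1.31334335]
(450, 510, 3) (298, 510, 3)
```

View pics/c4.png

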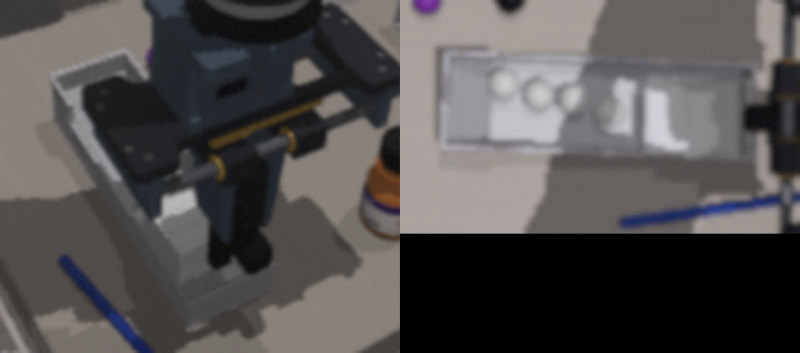

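```bash
python3 -m jog '[{"dx":0.006,"dy":0,"dz":0,"wx":0,"wy":0,"wz":0,"grip":1},{"dx":0,"dy":0,"dz":0,"wx":0,"wy":0,"wz":0,"grip":1},{"dx":0,"dy":0,"dz":0,"wx":0,"wy":0,"wz":0,"grip":1}]' 60
python3 -c "
from h import *
s=env.state();print(s['ee_pos'],s['ee_rot'],s['time_s'],s['force'])
b=env.grab_frame('top')[:,:,::-1]
crop('top',258,198,110,60,7,'pics/t5.png',b)"
```

```text
time_s: 4.65
ee_pos: [447.8, -100.0, 89.1]
ee_rot: [179.9, 0.0, 87.3]
force: [-0.2, 0.2, -0.8]
gripper_width: 18.7
[ 447.78326985 -100.00552733   89.11001744] [1.79939079e+02 1.10392307e-02 8.72783428e+01] 4.65 [-0.16512005  0.23818961 -0.76917824]
```

View pics/t5.png

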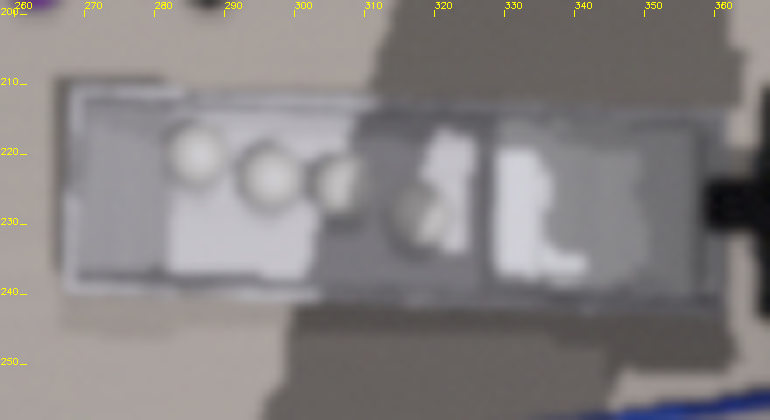

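Image 8: the pan sits centred between the trough rims to within about 1 mm, with the nose at u≈327 and the last ball's edge at u≈323. I'll lower the scoop.

```bash
python3 -m jog '[{"dx":-0.001,"dy":0,"dz":-0.008,"wx":0,"wy":0,"wz":0,"grip":1},{"dx":0,"dy":0,"dz":-0.012,"wx":0,"wy":0,"wz":0,"grip":1},{"dx":0,"dy":0,"dz":-0.01,"wx":0,"wy":0,"wz":0,"grip":1},{"dx":0,"dy":0,"dz":0,"wx":0,"wy":0,"wz":0,"grip":1},{"dx":0,"dy":0,"dz":0,"wx":0,"wy":0,"wz":0,"grip":1},{"dx":0,"dy":0,"dz":0,"wx":0,"wy":0,"wz":0,"grip":1}]';  python3 -m jog '[{"dx":0,"dy":0,"dz":-0.004,"wx":0,"wy":0,"wz":0,"grip":1},{"dx":0,"dy":0,"dz":-0.003,"wx":0,"wy":0,"wz":0,"grip":1},{"dx":0,"dy":0,"dz":0,"wx":0,"wy":0,"wz":0,"grip":1},{"dx":0,"dy":0,"dz":0,"wx":0,"wy":0,"wz":0,"grip":1}]'
```

```text
time_s: 5.3
ee_pos: [445.2, -99.7, 58.4]
ee_rot: [-179.9, -0.0, 87.2]
force: [-0.3, 1.7, -2.0]
gripper_width: 18.9
time_s: 5.7
ee_pos: [446.4, -100.2, 52.6]
ee_rot: [179.9, 0.0, 87.2]
force: [-1.8, 2.1, 7.6]
gripper_width: 19.0
```

```bash
python3 -m jog '[{"dx":0.0003,"dy":0.007,"dz":0,"wx":0,"wy":0,"wz":0,"grip":1},{"dx":0.0003,"dy":0.007,"dz":0,"wx":0,"wy":0,"wz":0,"grip":1},{"dx":0.0003,"dy":0.007,"dz":0,"wx":0,"wy":0,"wz":0,"grip":1},{"dx":0.0003,"dy":0.007,"dz":0,"wx":0,"wy":0,"wz":0,"grip":1},{"dx":0.0003,"dy":0.007,"dz":0,"wx":0,"wy":0,"wz":0,"grip":1},{"dx":0.0003,"dy":0.007,"dz":0,"wx":0,"wy":0,"wz":0,"grip":1},{"dx":0.0003,"dy":0.007,"dz":0,"wx":0,"wy":0,"wz":0,"grip":1},{"dx":0.0003,"dy":0.007,"dz":0,"wx":0,"wy":0,"wz":0,"grip":1},{"dx":0.0003,"dy":0.007,"dz":0,"wx":0,"wy":0,"wz":0,"grip":1},{"dx":0.0003,"dy":0.007,"dz":0,"wx":0,"wy":0,"wz":0,"grip":1}]' 
python3 -c "
from h import *
b=env.grab_frame('top')[:,:,::-1]
crop('top',255,198,110,60,7,'pics/t6.png',b)"
```

```text
time_s: 6.7
ee_pos: [451.0, -31.3, 53.0]
ee_rot: [179.7, 0.1, 87.3]
force: [0.2, -2.1, 6.1]
gripper_width: 19.1
```

```bash
python3 -m jog '[{"dx":0.0001,"dy":0.005,"dz":0,"wx":0,"wy":0,"wz":0,"grip":1},{"dx":0.0001,"dy":0.005,"dz":0,"wx":0,"wy":0,"wz":0,"grip":1},{"dx":0.0001,"dy":0.005,"dz":0,"wx":0,"wy":0,"wz":0,"grip":1},{"dx":0.0002,"dy":0.005,"dz":0,"wx":0,"wy":0,"wz":0,"grip":1},{"dx":0.0002,"dy":0.005,"dz":0,"wx":0,"wy":0,"wz":0,"grip":1},{"dx":0.0002,"dy":0.005,"dz":0,"wx":0,"wy":0,"wz":0,"grip":1},{"dx":0.0002,"dy":0.005,"dz":0,"wx":0,"wy":0,"wz":0,"grip":1},{"dx":0,"dy":0,"dz":0,"wx":0,"wy":0,"wz":0,"grip":1}]' 
python3 -c "
from h import *
b=env.grab_frame('top')[:,:,::-1]
crop('top',255,198,110,60,7,'pics/t7.png',b)"
```

```text
time_s: 7.55
ee_pos: [452.0, 4.2, 52.9]
ee_rot: [179.7, 0.1, 87.3]
force: [-0.2, 0.3, 6.5]
gripper_width: 19.0
```

View pics/t7.png

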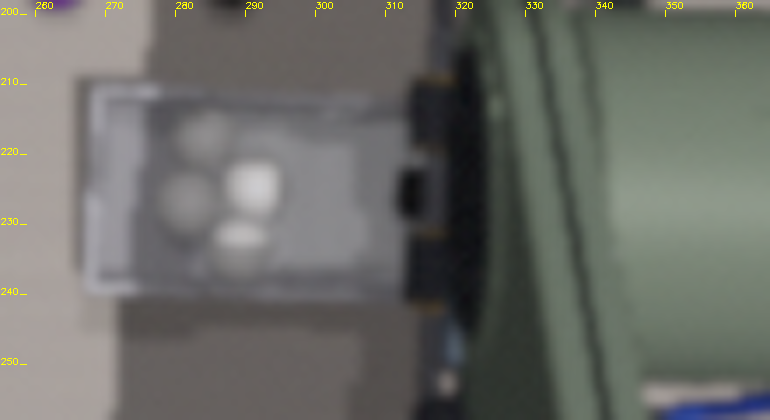

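Image 9: all four balls are bunched at the ramp. Two are on or at the nose, near (290,225) and (288,232), and two are just ahead, near (283,218) and (281,227). I'll push on to the ramp foot.

```bash
python3 -m jog '[{"dx":0.0001,"dy":0.003,"dz":0,"wx":0,"wy":0,"wz":0,"grip":1},{"dx":0.0001,"dy":0.003,"dz":0,"wx":0,"wy":0,"wz":0,"grip":1},{"dx":0.0001,"dy":0.003,"dz":0,"wx":0,"wy":0,"wz":0,"grip":1},{"dx":0.0001,"dy":0.002,"dz":0,"wx":0,"wy":0,"wz":0,"grip":1},{"dx":0,"dy":0,"dz":0,"wx":0,"wy":0,"wz":0,"grip":1},{"dx":0,"dy":0,"dz":0,"wx":0,"wy":0,"wz":0,"grip":1}]' 
python3 -m jog '[{"dx":0,"dy":0.0015,"dz":0,"wx":0,"wy":0,"wz":0,"grip":1},{"dx":0,"dy":0.001,"dz":0,"wx":0,"wy":0,"wz":0,"grip":1},{"dx":0,"dy":0,"dz":0,"wx":0,"wy":0,"wz":0,"grip":1},{"dx":0,"dy":0,"dz":0,"wx":0,"wy":0,"wz":0,"grip":1}]'
```

```text
time_s: 8.2
ee_pos: [452.4, 14.8, 53.0]
ee_rot: [179.7, 0.1, 87.3]
force: [0.1, -1.5, 7.1]
gripper_width: 18.7
time_s: 8.6
ee_pos: [452.6, 15.3, 53.2]
ee_rot: [179.7, 0.3, 87.4]
force: [-0.2, -9.4, 7.9]
gripper_width: 19.1
```

Contact with the ramp foot (−9 N in y). Now I'll tilt the nose up to cradle the balls, then look.

```bash
python3 -m jog '[{"dx":0,"dy":-0.001,"dz":0.001,"wx":0.05,"wy":0,"wz":0,"grip":1},{"dx":0,"dy":-0.001,"dz":0.001,"wx":0.05,"wy":0,"wz":0,"grip":1},{"dx":0,"dy":0,"dz":0.001,"wx":0.05,"wy":0,"wz":0,"grip":1},{"dx":0,"dy":0,"dz":0.001,"wx":0.05,"wy":0,"wz":0,"grip":1},{"dx":0,"dy":0,"dz":0.001,"wx":0.05,"wy":0,"wz":0,"grip":1},{"dx":0,"dy":0,"dz":0.001,"wx":0.05,"wy":0,"wz":0,"grip":1},{"dx":0,"dy":0,"dz":0.001,"wx":0.05,"wy":0,"wz":0,"grip":1},{"dx":0,"dy":0,"dz":0.01,"wx":0,"wy":0,"wz":0,"grip":1},{"dx":0,"dy":0,"dz":0.02,"wx":0,"wy":0,"wz":0,"grip":1},{"dx":0,"dy":0,"dz":0.02,"wx":0,"wy":0,"wz":0,"grip":1}]'
python3 -m jog '[{"dx":0,"dy":0,"dz":0.02,"wx":0,"wy":0,"wz":0,"grip":1},{"dx":0,"dy":0,"dz":0.02,"wx":0,"wy":0,"wz":0,"grip":1},{"dx":0,"dy":0,"dz":0.01,"wx":0,"wy":0,"wz":0,"grip":1},{"dx":0,"dy":0,"dz":0,"wx":0,"wy":0,"wz":0,"grip":1}]' 
python3 -c "
from h import *
b=env.grab_frame('top')[:,:,::-1]
crop('top',250,190,110,70,7,'pics/t8.png',b)"
```

```text
time_s: 9.6
ee_pos: [450.2, 15.9, 109.4]
ee_rot: [-179.0, -19.9, 87.0]
force: [-0.8, 0.4, -1.1]
gripper_width: 18.8
time_s: 10.0
ee_pos: [451.3, 16.1, 160.1]
ee_rot: [-179.2, -19.9, 87.2]
force: [0.3, -0.9, -2.6]
gripper_width: 18.8
```

View pics/t8.png

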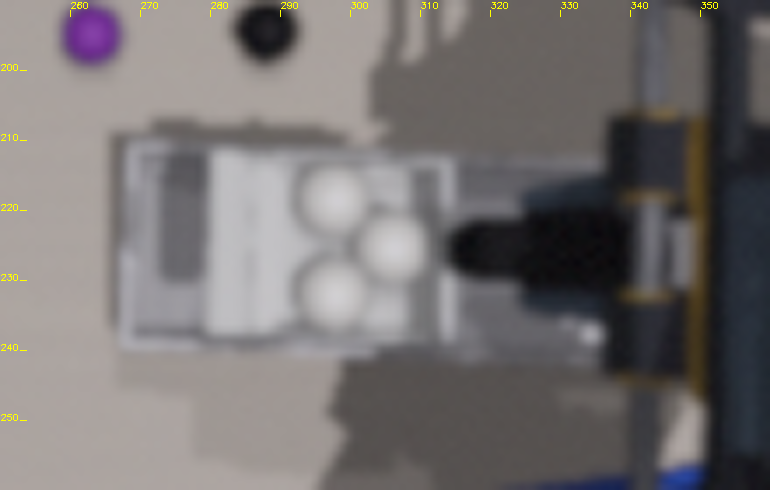

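Image 10: three balls sit in the scoop, near (297,219), (305,225) and (297,232). A glint near (334,238) suggests the fourth stayed in the trough. I'll tip these three into the box and come back for it.

```bash
python3 -m jog '[{"dx":-0.0005,"dy":0.01,"dz":0,"wx":0,"wy":0,"wz":0,"grip":1},{"dx":-0.001,"dy":0.02,"dz":-0.002,"wx":0,"wy":0,"wz":0,"grip":1},{"dx":-0.0015,"dy":0.028,"dz":-0.006,"wx":0,"wy":0,"wz":0,"grip":1},{"dx":-0.0015,"dy":0.03,"dz":-0.006,"wx":0,"wy":0,"wz":0,"grip":1},{"dx":-0.0015,"dy":0.03,"dz":-0.006,"wx":0,"wy":0,"wz":0,"grip":1},{"dx":-0.0015,"dy":0.028,"dz":-0.006,"wx":0,"wy":0,"wz":0,"grip":1},{"dx":-0.001,"dy":0.02,"dz":-0.004,"wx":0,"wy":0,"wz":0,"grip":1},{"dx":-0.001,"dy":0.012,"dz":-0.002,"wx":0,"wy":0,"wz":0,"grip":1},{"dx":-0.001,"dy":0.006,"dz":0,"wx":0,"wy":0,"wz":0,"grip":1},{"dx":0,"dy":0,"dz":0,"wx":0,"wy":0,"wz":0,"grip":1}]'
python3 -c "
from h import *
a=env.grab_frame('scene')[:,:,::-1];b=env.grab_frame('top')[:,:,::-1]
cv2.imwrite('pics/s9.png',a);cv2.imwrite('pics/t9.png',b)
# white ball search in trough (top)
g=b[205:245,262:365].min(2)
print(env.state()['ee_pos'],env.state()['force'])
A=cv2.resize(a[150:350,150:350],None,fx=2,fy=2,interpolation=2);B=cv2.resize(b[170:270,170:370],None,fx=2,fy=2,interpolation=2)
o=np.zeros((400,800,3),np.uint8);o[:,:400]=A;o[:200,400:]=B
cv2.imwrite('pics/c9.png',o)"
```

```text
time_s: 11.05
ee_pos: [439.4, 200.7, 126.3]
ee_rot: [-178.9, -20.0, 87.1]
force: [-0.4, -0.6, -3.2]
gripper_width: 18.5
[440.02499276 199.89999707 126.64432752] [ 0.13572811  0.09196124 -2.07885258]
```

```bash
python3 -m jog '[{"dx":0,"dy":0.004,"dz":-0.001,"wx":-0.1,"wy":0.005,"wz":0,"grip":1},{"dx":0,"dy":0.004,"dz":-0.002,"wx":-0.1,"wy":0.005,"wz":0,"grip":1},{"dx":0,"dy":0.004,"dz":-0.002,"wx":-0.1,"wy":0.005,"wz":0,"grip":1},{"dx":0,"dy":0.003,"dz":0.002,"wx":-0.07,"wy":0.004,"wz":0,"grip":1},{"dx":0,"dy":0.006,"dz":0.006,"wx":-0.1,"wy":0.005,"wz":0,"grip":1},{"dx":0,"dy":0.006,"dz":0.006,"wx":-0.1,"wy":0.005,"wz":0,"grip":1},{"dx":0,"dy":0.007,"dz":0.005,"wx":-0.1,"wy":0.005,"wz":0,"grip":1},{"dx":0,"dy":0.007,"dz":0.005,"wx":-0.1,"wy":0.005,"wz":0,"grip":1}]'
python3 -m jog '[{"dx":0,"dy":0.009,"dz":0.002,"wx":-0.1,"wy":0.005,"wz":0,"grip":1},{"dx":0,"dy":0.009,"dz":0.002,"wx":-0.1,"wy":0.005,"wz":0,"grip":1},{"dx":0,"dy":0.009,"dz":0.002,"wx":-0.1,"wy":0.005,"wz":0,"grip":1},{"dx":0,"dy":0.009,"dz":0.002,"wx":-0.1,"wy":0.005,"wz":0,"grip":1},{"dx":0,"dy":0.006,"dz":0.002,"wx":-0.1,"wy":0.005,"wz":0,"grip":1},{"dx":0,"dy":0,"dz":0,"wx":0,"wy":0,"wz":0,"grip":1},{"dx":0,"dy":0,"dz":0,"wx":0,"wy":0,"wz":0,"grip":1},{"dx":0,"dy":0,"dz":0,"wx":0,"wy":0,"wz":0,"grip":1},{"dx":0,"dy":0,"dz":0,"wx":0,"wy":0,"wz":0,"grip":1}]'
```

```text
time_s: 11.95
ee_pos: [440.6, 241.5, 146.6]
ee_rot: [-179.1, 24.3, 86.9]
force: [0.1, -0.4, -0.4]
gripper_width: 19.0
time_s: 12.85
ee_pos: [440.3, 282.5, 157.0]
ee_rot: [-179.2, 52.7, 86.8]
force: [0.2, -0.5, -1.0]
gripper_width: 18.9
```

```bash
python3 -m jog '[{"dx":0,"dy":-0.005,"dz":0.015,"wx":0.1,"wy":-0.005,"wz":0,"grip":1},{"dx":0,"dy":-0.02,"dz":0.015,"wx":0.13,"wy":-0.006,"wz":0,"grip":1},{"dx":0,"dy":-0.025,"dz":0.01,"wx":0.13,"wy":-0.006,"wz":0,"grip":1},{"dx":0,"dy":-0.025,"dz":0,"wx":0.14,"wy":-0.006,"wz":0,"grip":1},{"dx":0,"dy":-0.025,"dz":0,"wx":0.14,"wy":-0.006,"wz":0,"grip":1},{"dx":0,"dy":-0.025,"dz":0,"wx":0.14,"wy":-0.006,"wz":0,"grip":1},{"dx":0,"dy":-0.02,"dz":0,"wx":0.13,"wy":-0.006,"wz":0,"grip":1},{"dx":0,"dy":0,"dz":0,"wx":0.01,"wy":0,"wz":0,"grip":1},{"dx":0,"dy":0,"dz":0,"wx":0,"wy":0,"wz":0,"grip":1}]'
python3 - <<'E'
from h import *
b=env.grab_frame('top')[:,:,::-1];a=env.grab_frame('scene')[:,:,::-1]
cv2.imwrite('pics/t10.png',b);cv2.imwrite('pics/s10.png',a)
A=cv2.resize(a[130:350,140:360],None,fx=2,fy=2,interpolation=2);B=cv2.resize(b[170:260,170:370],None,fx=4,fy=4,interpolation=2)
o=np.zeros((600,800,3),np.uint8);o[:360]=B;A=cv2.resize(a[150:240,150:240],(235,235));o[362:597,:235]=A
A=cv2.resize(a[205:345,205:345],(235,235));o[362:597,240:475]=A
cv2.imwrite('pics/c10.png',o)
E
```

```text
time_s: 13.75
ee_pos: [439.6, 136.2, 197.0]
ee_rot: [-178.9, 0.0, 86.9]
force: [0.7, 0.8, -1.1]
gripper_width: 18.7
```

View pics/c10.png

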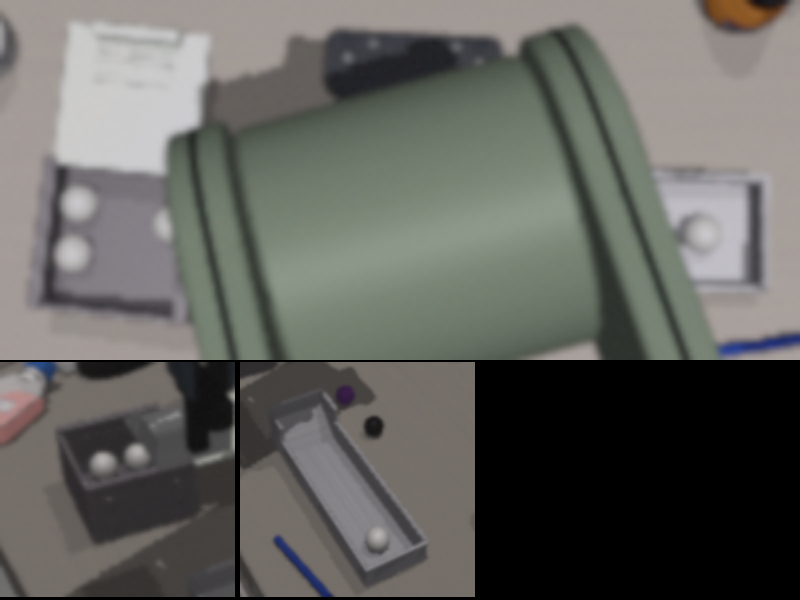

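Image 11: three balls are in the box and the fourth is in the −x half of the trough, top pixel about (345,228). It lies too far back to get the flat scoop behind it. I'll hook the steeply tilted nose behind it and roll it toward the ramp.

```bash
python3 -m jog '[{"dx":0.0009,"dy":-0.027,"dz":0,"wx":-0.131,"wy":0.0043,"wz":0,"grip":1},{"dx":0.0009,"dy":-0.027,"dz":0,"wx":-0.131,"wy":0.0043,"wz":0,"grip":1},{"dx":0.0009,"dy":-0.027,"dz":0,"wx":-0.131,"wy":0.0043,"wz":0,"grip":1},{"dx":0.0009,"dy":-0.027,"dz":0,"wx":-0.131,"wy":0.0043,"wz":0,"grip":1},{"dx":0.0009,"dy":-0.027,"dz":0,"wx":-0.131,"wy":0.0043,"wz":0,"grip":1},{"dx":0.0009,"dy":-0.027,"dz":0,"wx":-0.131,"wy":0.0043,"wz":0,"grip":1},{"dx":0.0009,"dy":-0.027,"dz":0,"wx":-0.131,"wy":0.0043,"wz":0,"grip":1},{"dx":0.0009,"dy":-0.027,"dz":0,"wx":-0.131,"wy":0.0043,"wz":0,"grip":1},{"dx":0,"dy":0,"dz":0,"wx":0,"wy":0,"wz":0,"grip":1},{"dx":0,"dy":0,"dz":0,"wx":0,"wy":0,"wz":0,"grip":1}]'
python3 - <<'E'
from h import *
print(env.state()['qpos'])
print(pt('top',345,228,16.5),pt('scene',205+(377-240)*140/235,205+(538-362)*140/235,16.5))
b=env.grab_frame('top');a=env.grab_frame('scene');print(a[:4,:4].mean())
# round bright blob in trough
for n,im,(u0,v0,u1,v1) in(('top',b,(268,208,362,244)),('scene',a,(220,215,320,345))):
    g=cv2.resize(cv2.cvtColor(im[v0:v1,u0:u1],7),None,fx=4,fy=4,interpolation=2)
    c=cv2.HoughCircles(g,cv2.HOUGH_GRADIENT,1,30,param1=60,param2=14,minRadius=16,maxRadius=32)
    if c is not None:
        for x,y,r in c[0][:5]:print(n,x/4+u0,y/4+v0,r/4,g[int(y),int(x)],pt(n,x/4+u0-.4,y/4+v0-.4,16.5))
E
```

```text
time_s: 14.85
ee_pos: [447.8, -75.5, 194.9]
ee_rot: [179.7, 60.0, 86.4]
force: [0.5, 0.6, -0.7]
gripper_width: 18.9
[ 25.69013769  23.74339546 110.02659817 -49.36837331  87.51251781
  50.91686882]
[446.19541135 -60.05138625  16.5       ] [445.85381252 -61.31078236  16.5       ]
79.64583333333333
top 335.875 226.875 5.575 159 [450.07089503 -35.71734199  16.5       ]
top 346.875 226.875 5.8 200 [450.12259756 -63.9209069   16.5       ]
top 285.125 233.875 5.525 44 [431.7580152   95.30985277  16.5       ]
top 359.625 225.375 7.25 16 [454.03631054 -96.64060242  16.5       ]
top 303.625 209.125 4.25 103 [495.97837961  46.77771421  16.5       ]
scene 303.375 262.375 6.95 28 [534.54727556  17.82930896  16.5       ]
scene 286.125 243.125 7.0 20 [534.28100272  79.64843024  16.5       ]
```

```bash
python3 -m jog '[{"dx":-0.001,"dy":0.006,"dz":0,"wx":-0.087,"wy":0.004,"wz":0.007,"grip":1},{"dx":0,"dy":0.007,"dz":-0.02,"wx":-0.087,"wy":0.004,"wz":0.007,"grip":1},{"dx":0,"dy":0,"dz":-0.03,"wx":0,"wy":0,"wz":0,"grip":1},{"dx":0,"dy":0,"dz":0,"wx":0,"wy":0,"wz":0,"grip":1},{"dx":0,"dy":0,"dz":0,"wx":0,"wy":0,"wz":0,"grip":1}]'
```

```text
time_s: 15.45
ee_pos: [446.8, -64.2, 147.0]
ee_rot: [178.9, 70.1, 86.4]
force: [0.6, -0.4, -0.1]
gripper_width: 18.7
```

```bash
python3 -m jog '[{"dx":0,"dy":0.0015,"dz":-0.015,"wx":0,"wy":0,"wz":0,"grip":1},{"dx":0,"dy":0,"dz":-0.015,"wx":0,"wy":0,"wz":0,"grip":1},{"dx":0,"dy":0,"dz":-0.008,"wx":0,"wy":0,"wz":0,"grip":1},{"dx":0,"dy":0,"dz":-0.003,"wx":0,"wy":0,"wz":0,"grip":1},{"dx":0,"dy":0,"dz":0,"wx":0,"wy":0,"wz":0,"grip":1},{"dx":0,"dy":0,"dz":0,"wx":0,"wy":0,"wz":0,"grip":1}]'
```

```text
time_s: 16.05
ee_pos: [446.2, -63.2, 104.8]
ee_rot: [179.2, 70.1, 86.6]
force: [0.0, -0.1, -1.7]
gripper_width: 18.9
```

```bash
python3 -m jog '[{"dx":0,"dy":0,"dz":-0.002,"wx":0,"wy":0,"wz":0,"grip":1},{"dx":0,"dy":0.002,"dz":0,"wx":0,"wy":0,"wz":0,"grip":1},{"dx":0.0002,"dy":0.004,"dz":0,"wx":0,"wy":0,"wz":0,"grip":1},{"dx":0.0003,"dy":0.006,"dz":0,"wx":0,"wy":0,"wz":0,"grip":1},{"dx":0.0003,"dy":0.007,"dz":0,"wx":0,"wy":0,"wz":0,"grip":1},{"dx":0.0003,"dy":0.008,"dz":0,"wx":0,"wy":0,"wz":0,"grip":1},{"dx":0.0003,"dy":0.008,"dz":0,"wx":0,"wy":0,"wz":0,"grip":1},{"dx":0.0003,"dy":0.008,"dz":0,"wx":0,"wy":0,"wz":0,"grip":1},{"dx":0.0003,"dy":0.008,"dz":0,"wx":0,"wy":0,"wz":0,"grip":1},{"dx":0.0003,"dy":0.008,"dz":0,"wx":0,"wy":0,"wz":0,"grip":1}]'
python3 - <<'E'
from h import *
b=env.grab_frame('top');a=env.grab_frame('scene')
cv2.imwrite('pics/t12.png',b[:,:,::-1]);cv2.imwrite('pics/s12.png',a[:,:,::-1])
for n,im,(u0,v0,u1,v1) in(('top',b,(268,208,362,244)),('scene',a,(220,215,320,345))):
    g=cv2.resize(cv2.cvtColor(im[v0:v1,u0:u1],7),None,fx=4,fy=4,interpolation=2)
    c=cv2.HoughCircles(g,cv2.HOUGH_GRADIENT,1,30,param1=60,param2=14,minRadius=16,maxRadius=32)
    if c is not None:
        for x,y,r in c[0][:6]:print(n,x/4+u0,y/4+v0,r/4,g[int(y),int(x)],pt(n,x/4+u0-.4,y/4+v0-.4,16.5))
E
```

```text
time_s: 17.05
ee_pos: [448.5, -3.4, 102.6]
ee_rot: [179.2, 70.1, 86.7]
force: [-1.0, 0.9, -1.4]
gripper_width: 18.7
top 319.875 225.625 6.425 15 [453.21925973   5.36164855  16.5       ]
top 287.875 235.625 5.6 50 [427.26979245  88.23017983  16.5       ]
top 286.375 215.125 7.85 44 [480.32767038  91.73660499  16.5       ]
top 307.125 228.375 7.25 169 [446.06487071  38.33184451  16.5       ]
top 292.125 224.875 6.7 129 [455.03718601  77.01194077  16.5       ]
top 284.125 224.875 5.8 114 [455.0032219   97.74927617  16.5       ]
scene 282.375 243.625 7.85 22 [526.85254625  82.2506229   16.5       ]
scene 278.375 271.625 4.9 30 [479.76078145  21.84258929  16.5       ]
scene 267.875 275.625 6.45 175 [457.33288203  23.2301312   16.5       ]
scene 270.875 259.625 7.85 31 [483.46083867  55.71048546  16.5       ]
scene 287.125 272.625 7.85 176 [492.83393848  11.40765705  16.5       ]
scene 254.375 254.375 5.125 116 [462.37020692  84.31719415  16.5       ]
```

```bash
python3 -m jog '[{"dx":-0.0003,"dy":-0.0132,"dz":0.003,"wx":0.1454,"wy":-0.0073,"wz":0,"grip":1},{"dx":-0.0003,"dy":-0.0132,"dz":0.001,"wx":0.1454,"wy":-0.0073,"wz":0,"grip":1},{"dx":-0.0003,"dy":-0.0132,"dz":0,"wx":0.1454,"wy":-0.0073,"wz":0,"grip":1},{"dx":-0.0003,"dy":-0.0127,"dz":-0.0055,"wx":0.1454,"wy":-0.0073,"wz":0,"grip":1},{"dx":-0.0003,"dy":-0.0127,"dz":-0.0065,"wx":0.1454,"wy":-0.0073,"wz":0,"grip":1},{"dx":-0.0003,"dy":-0.0127,"dz":-0.0065,"wx":0.1454,"wy":-0.0073,"wz":0,"grip":1},{"dx":-0.0003,"dy":-0.0073,"dz":-0.0085,"wx":0.116,"wy":-0.0058,"wz":0,"grip":1},{"dx":-0.0003,"dy":-0.0073,"dz":-0.0085,"wx":0.116,"wy":-0.0058,"wz":0,"grip":1},{"dx":-0.0003,"dy":-0.0073,"dz":-0.0075,"wx":0.116,"wy":-0.0058,"wz":0,"grip":1},{"dx":0,"dy":0,"dz":0,"wx":0,"wy":0,"wz":0,"grip":1}]'
python3 - <<'E'
from h import *
b=env.grab_frame('top');a=env.grab_frame('scene')
cv2.imwrite('pics/t13.png',b[:,:,::-1]);cv2.imwrite('pics/s13.png',a[:,:,::-1])
s=env.state();print(s['ee_pos'],s['ee_rot'],s['force'])
# difference to empty flat floor: brightness along trough in top
g=cv2.cvtColor(b,7)
for n,im,(u0,v0,u1,v1) in(('top',b,(268,208,362,244)),('scene',a,(220,215,320,345))):
    g=cv2.resize(cv2.cvtColor(im[v0:v1,u0:u1],7),None,fx=4,fy=4,interpolation=2)
    c=cv2.HoughCircles(g,cv2.HOUGH_GRADIENT,1,30,param1=60,param2=14,minRadius=16,maxRadius=32)
    if c is not None:
        for x,y,r in c[0][:6]:print(n,x/4+u0,y/4+v0,r/4,g[int(y),int(x)],pt(n,x/4+u0-.4,y/4+v0-.4,16.5))
E
```

```text
time_s: 18.15
ee_pos: [448.9, -109.8, 67.8]
ee_rot: [179.1, 0.3, 86.7]
force: [-2.0, -8.3, 24.5]
gripper_width: 19.0
[ 449.24381277 -109.07373638   68.00420733] [179.1147459    0.50680406  86.90602691] [-1.66770838 -9.7767443  23.26388967]
top 334.125 231.625 5.725 207 [437.84944795 -30.97855748  16.5       ]
scene 265.375 239.375 7.85 130 [503.06930261 110.40240623  16.5       ]
scene 267.875 225.625 6.65 64 [529.23752462 144.35217275  16.5       ]
scene 248.875 255.125 7.85 29 [451.90082868  87.97418373  16.5       ]
scene 300.375 317.625 6.025 11 [457.39464868 -85.55572538  16.5       ]
```

```bash
python3 -m jog '[{"dx":0,"dy":0,"dz":0.015,"wx":0,"wy":0,"wz":0,"grip":1},{"dx":0,"dy":0,"dz":0.015,"wx":0,"wy":0,"wz":0,"grip":1},{"dx":0,"dy":0,"dz":0,"wx":0,"wy":0,"wz":0,"grip":1},{"dx":0,"dy":0,"dz":0,"wx":0,"wy":0,"wz":0,"grip":1}]'
python3 - <<'E'
from h import *
b=env.grab_frame('top')[:,:,::-1];a=env.grab_frame('scene')[:,:,::-1]
cv2.imwrite('pics/t14.png',b);cv2.imwrite('pics/s14.png',a)
p=cv2.imread('pics/t13.png')
crop('top',262,202,110,48,7,'pics/a.png',b)
crop('scene',210,210,125,145,4,'pics/b.png',cv2.imread('pics/s14.png'))
q=cv2.imread('pics/b.png');q=cv2.resize(q,(220,255))
crop('top',262,202,110,48,5,'pics/d.png',p)
o=np.zeros((596,800,3),np.uint8);A=cv2.imread('pics/a.png');o[:336,:770]=A;o[340:595,:220]=q;d=cv2.imread('pics/d.png');o[340:580,230:780]=d
cv2.imwrite('pics/c14.png',o)
E
```

```text
time_s: 18.65
ee_pos: [444.9, -103.7, 93.3]
ee_rot: [179.7, 0.1, 87.0]
force: [0.5, 0.1, -1.6]
gripper_width: 19.1
```

View pics/c14.png

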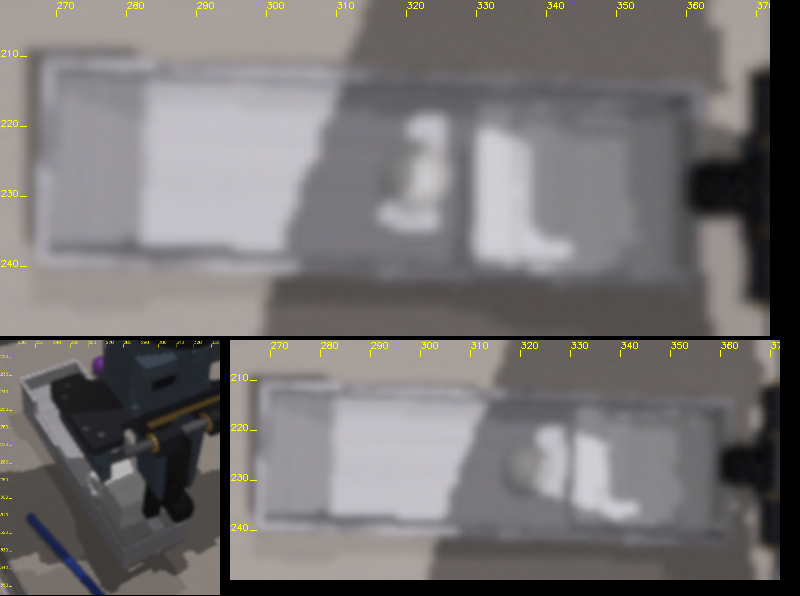

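Image 12 (my last view): the fourth ball is now ahead of the nose, near (321.5,227), with the nose at u≈329. The contact a moment ago was the heel against the −x wall area. I'll set the scoop down carefully, using the force reading.

```bash
python3 -m jog '[{"dx":0.001,"dy":0.002,"dz":-0.012,"wx":0,"wy":0,"wz":0,"grip":1},{"dx":0,"dy":0,"dz":-0.01,"wx":0,"wy":0,"wz":0,"grip":1},{"dx":0,"dy":0,"dz":0,"wx":0,"wy":0,"wz":0,"grip":1},{"dx":0,"dy":0,"dz":0,"wx":0,"wy":0,"wz":0,"grip":1}]'
python3 -m jog '[{"dx":0,"dy":0,"dz":-0.008,"wx":0,"wy":0,"wz":0,"grip":1},{"dx":0,"dy":0,"dz":-0.004,"wx":0,"wy":0,"wz":0,"grip":1},{"dx":0,"dy":0,"dz":0,"wx":0,"wy":0,"wz":0,"grip":1},{"dx":0,"dy":0,"dz":0,"wx":0,"wy":0,"wz":0,"grip":1}]'
```

```text
time_s: 19.15
ee_pos: [446.2, -101.6, 71.2]
ee_rot: [179.8, 0.1, 87.0]
force: [0.4, -0.1, 0.2]
gripper_width: 19.1
time_s: 19.55
ee_pos: [446.1, -101.3, 59.3]
ee_rot: [179.8, 0.1, 87.0]
force: [0.4, 1.7, -2.1]
gripper_width: 18.9
```

```bash
python3 -m jog '[{"dx":0,"dy":0,"dz":-0.003,"wx":0,"wy":0,"wz":0,"grip":1},{"dx":0,"dy":0,"dz":-0.002,"wx":0,"wy":0,"wz":0,"grip":1},{"dx":0,"dy":0,"dz":0,"wx":0,"wy":0,"wz":0,"grip":1},{"dx":0,"dy":0,"dz":0,"wx":0,"wy":0,"wz":0,"grip":1}]'
python3 -m jog '[{"dx":0,"dy":0,"dz":-0.0015,"wx":0,"wy":0,"wz":0,"grip":1},{"dx":0,"dy":0,"dz":0,"wx":0,"wy":0,"wz":0,"grip":1},{"dx":0,"dy":0,"dz":0,"wx":0,"wy":0,"wz":0,"grip":1}]'
python3 -c "
from h import *
print(env.state()['torque'])"
```

```text
time_s: 19.95
ee_pos: [446.6, -101.4, 54.5]
ee_rot: [179.7, 0.1, 87.0]
force: [1.3, 4.2, -2.6]
gripper_width: 18.8
time_s: 20.25
ee_pos: [446.7, -101.5, 53.2]
ee_rot: [179.7, 0.1, 87.0]
force: [0.6, 4.5, -0.9]
gripper_width: 19.0
[ 1.00064129 -0.03325775  0.00484722]
```

```bash
python3 -m jog '[{"dx":0,"dy":0.004,"dz":0,"wx":0,"wy":0,"wz":0,"grip":1},{"dx":0.0002,"dy":0.004,"dz":0,"wx":0,"wy":0,"wz":0,"grip":1},{"dx":0.0002,"dy":0.004,"dz":0,"wx":0,"wy":0,"wz":0,"grip":1},{"dx":0,"dy":0,"dz":0,"wx":0,"wy":0,"wz":0,"grip":1},{"dx":0,"dy":0,"dz":0,"wx":0,"wy":0,"wz":0,"grip":1}]'
python3 -c "
from h import *
s=env.state();print(s['torque'],s['force'])"
python3 -m jog '[{"dx":0,"dy":0,"dz":-0.002,"wx":0,"wy":0,"wz":0,"grip":1},{"dx":0,"dy":0,"dz":0,"wx":0,"wy":0,"wz":0,"grip":1},{"dx":0,"dy":0,"dz":0,"wx":0,"wy":0,"wz":0,"grip":1}]'
python3 - <<'E'
from h import *
np.set_printoptions(precision=1,suppress=True)
s=env.state();print(s['torque'],s['force'])
b=env.grab_frame('top')[:,:,::-1];cv2.imwrite('pics/t15.png',b)
g=cv2.GaussianBlur(cv2.cvtColor(b,6),(1,5),0)
print('u312..362 mean v220-234:',g[220:234,300:364].mean(0).astype(int))
b=cv2.imread('pics/t7.png')
E
```

```text
time_s: 20.75
ee_pos: [447.3, -89.7, 53.3]
ee_rot: [179.6, 0.1, 87.0]
force: [0.3, 1.0, 0.2]
gripper_width: 19.2
[-0.03329762  0.01532052 -0.03033386] [0.2762264  0.99256869 0.21017183]
time_s: 21.05
ee_pos: [447.7, -90.1, 52.7]
ee_rot: [179.6, 0.1, 87.0]
force: [-2.6, -0.3, 12.9]
gripper_width: 18.9
[0.1 0.4 0.1] [-2.6 -0.3 12.9]
u312..362 mean v220-234: [190 178 162 149 136 126 121 120 120 120 120 119 115 113 115 119 125 136
 151 163 169 172 184 194 195 193 190 188 181 161 143 136 134 132 132 132
 133 133 132 131 131 129 122 115 111 109 108 105  94  76  60  53  52  51
  51  49  40  28  23  32  45  57  56  43]
```

```bash
python3 -m jog '[{"dx":0.0002,"dy":0.004,"dz":0.0005,"wx":0,"wy":0,"wz":0,"grip":1},{"dx":0.0003,"dy":0.007,"dz":0,"wx":0,"wy":0,"wz":0,"grip":1},{"dx":0.0003,"dy":0.007,"dz":0,"wx":0,"wy":0,"wz":0,"grip":1},{"dx":0.0003,"dy":0.007,"dz":0,"wx":0,"wy":0,"wz":0,"grip":1},{"dx":0.0003,"dy":0.007,"dz":0,"wx":0,"wy":0,"wz":0,"grip":1},{"dx":0.0003,"dy":0.007,"dz":0,"wx":0,"wy":0,"wz":0,"grip":1},{"dx":0.0003,"dy":0.007,"dz":0,"wx":0,"wy":0,"wz":0,"grip":1},{"dx":0.0003,"dy":0.007,"dz":0,"wx":0,"wy":0,"wz":0,"grip":1},{"dx":0.0003,"dy":0.007,"dz":0,"wx":0,"wy":0,"wz":0,"grip":1},{"dx":0.0003,"dy":0.007,"dz":0,"wx":0,"wy":0,"wz":0,"grip":1}]'
python3 -m jog '[{"dx":0.0002,"dy":0.006,"dz":0,"wx":0,"wy":0,"wz":0,"grip":1},{"dx":0.0002,"dy":0.006,"dz":0,"wx":0,"wy":0,"wz":0,"grip":1},{"dx":0.0002,"dy":0.005,"dz":0,"wx":0,"wy":0,"wz":0,"grip":1},{"dx":0.0002,"dy":0.004,"dz":0,"wx":0,"wy":0,"wz":0,"grip":1},{"dx":0.0002,"dy":0.004,"dz":0,"wx":0,"wy":0,"wz":0,"grip":1},{"dx":0,"dy":0.003,"dz":0,"wx":0,"wy":0,"wz":0,"grip":1},{"dx":0,"dy":0,"dz":0,"wx":0,"wy":0,"wz":0,"grip":1},{"dx":0,"dy":0,"dz":0,"wx":0,"wy":0,"wz":0,"grip":1}]'
python3 - <<'E'
from h import *
b=env.grab_frame('top')[:,:,::-1];cv2.imwrite('pics/t16.png',b)
g=cv2.cvtColor(b,6)[206:246:2,262:322:2];print(g)
E
```

```text
time_s: 22.1
ee_pos: [452.0, -23.3, 52.9]
ee_rot: [179.4, 0.2, 87.0]
force: [0.8, -2.0, 6.3]
gripper_width: 18.8
time_s: 22.9
ee_pos: [453.0, 4.8, 52.8]
ee_rot: [179.4, 0.1, 87.0]
force: [0.9, -0.9, 6.3]
gripper_width: 19.2
[[161 162 161 161 161 161 149 105  98  98  98  97  98  98  98  98  98  97
   97  97  98  97  98  97  97  98  94  69  65  34]
 [161 159 144 142 143 143 123  99  97  98  98  97  98  98  99  98  98  99
   99  99  97  99  98 100  99  93  77  65  58  22]
 [162 157 109 130 139 138 138 139 109 104 103  98  99 100  99  99  98  99
   97  96  98 101 101  99  98  82  38  40  31  15]
 [162 156 109 148 134 126 124 112  93  90  89  91  95  98  99 102 103 106
  105 105 109 108 103  97  95  72  32  35  29  18]
 [162 157 110 153 140 140 135  95  85  85  89  95 101 106 105 103 103 102
  102 100 105  99  87  86  85  71  34  35  26  20]
 [162 157 110 147 146 151 140  99  86  86  91 107 119 123 121 125 124 113
  111 112 111 109 108 109 106  78  33  34  26  18]
 [162 156 112 136 144 153 141 107  99  94 101 119 131 137 136 140 139 134
  133 133 132 122 112 112 109  83  53  45  25  20]
 
[... 924 characters left out ...]
137 137 136 141 140 137
  136 137 135 134 116 113 108  62  30  29  24  18]
 [164 162 136 158 135 131 105 101 101 101 110 117 122 124 119 117 115 116
  118 117 114 115 102 108 110  59  29  29  25  20]
 [163 162 155 164 149 147 122 102  98  98  94 100 104 101 101 102 100  96
   98  96  98  99  94  94  94  50  28  31  25  18]
 [163 163 156 150 147 117 100  91  90  91  92  86  90  92  96 102 104 103
  104 102 102  99  88  88  82  56  39  38  30  21]
 [164 163 157 150 145  93  81  80  81  81  81  79  79  80  81  81  82  82
   80  80  81  79  80  80  80  78  63  51  41  22]
 [162 162 156 151 146  92  80  80  80  79  83  87  87  88  88  88  88  88
   86  84  82  83  80  80  80  79  64  51  51  27]]
```

The numbers put the ball near (283,224), just ahead of the nose as intended. I'll push to the ramp and tilt, this time with the nose hugging the ramp.

```bash
python3 -m jog '[{"dx":0,"dy":0.003,"dz":0,"wx":0,"wy":0,"wz":0,"grip":1},{"dx":0,"dy":0.003,"dz":0,"wx":0,"wy":0,"wz":0,"grip":1},{"dx":0,"dy":0.003,"dz":0,"wx":0,"wy":0,"wz":0,"grip":1},{"dx":0,"dy":0.002,"dz":0,"wx":0,"wy":0,"wz":0,"grip":1},{"dx":0,"dy":0,"dz":0,"wx":0,"wy":0,"wz":0,"grip":1},{"dx":0,"dy":0.001,"dz":0,"wx":0,"wy":0,"wz":0,"grip":1},{"dx":0,"dy":0,"dz":0,"wx":0,"wy":0,"wz":0,"grip":1},{"dx":0,"dy":0,"dz":0,"wx":0,"wy":0,"wz":0,"grip":1}]'
python3 -m jog '[{"dx":0,"dy":0.001,"dz":0,"wx":0.04,"wy":-0.002,"wz":0,"grip":1},{"dx":0,"dy":0.0015,"dz":0,"wx":0.04,"wy":-0.002,"wz":0,"grip":1},{"dx":0,"dy":0.0015,"dz":0,"wx":0.04,"wy":-0.002,"wz":0,"grip":1},{"dx":0,"dy":0.0015,"dz":0,"wx":0.04,"wy":-0.002,"wz":0,"grip":1},{"dx":0,"dy":0.001,"dz":0,"wx":0.04,"wy":-0.002,"wz":0,"grip":1},{"dx":0,"dy":0.001,"dz":0,"wx":0.04,"wy":-0.002,"wz":0,"grip":1},{"dx":0,"dy":0,"dz":0,"wx":0.04,"wy":-0.002,"wz":0,"grip":1},{"dx":0,"dy":0,"dz":0,"wx":0.04,"wy":-0.002,"wz":0,"grip":1},{"dx":0,"dy":0,"dz":0,"wx":0.04,"wy":-0.002,"wz":0,"grip":1},{"dx":0,"dy":0,"dz":0,"wx":0,"wy":0,"wz":0,"grip":1}]'
python3 -m jog '[{"dx":-0.001,"dy":0,"dz":0.02,"wx":0,"wy":0,"wz":0,"grip":1},{"dx":-0.001,"dy":0,"dz":0.03,"wx":0,"wy":0,"wz":0,"grip":1},{"dx":0,"dy":0,"dz":0.03,"wx":0,"wy":0,"wz":0,"grip":1},{"dx":0,"dy":0,"dz":0.02,"wx":0,"wy":0,"wz":0,"grip":1},{"dx":0,"dy":0,"dz":0,"wx":0,"wy":0,"wz":0,"grip":1},{"dx":0,"dy":0,"dz":0,"wx":0,"wy":0,"wz":0,"grip":1},{"dx":0,"dy":0,"dz":0,"wx":0,"wy":0,"wz":0,"grip":1}]'
python3 - <<'E'
from h import *
b=env.grab_frame('top')[:,:,::-1];cv2.imwrite('pics/t17.png',b)
g=cv2.cvtColor(b,6)[206:246:2,262:336:2];print(g)
E
```

```text
time_s: 23.75
ee_pos: [453.0, 15.2, 53.0]
ee_rot: [179.4, 0.3, 87.1]
force: [0.2, -7.1, 7.0]
gripper_width: 18.9
time_s: 24.75
ee_pos: [450.7, 23.7, 51.0]
ee_rot: [179.8, -20.5, 86.8]
force: [-0.1, -0.5, -1.6]
gripper_width: 19.1
time_s: 25.45
ee_pos: [447.9, 25.0, 150.3]
ee_rot: [179.9, -20.5, 86.9]
force: [-0.1, 0.1, -1.6]
gripper_width: 18.9
[[165 165 164 164 163 164 165 165 164 165 165 165 165 164 165 165 165 165
  159 115 100 100 100 100  99 100 100 100 100 100 101 101 100 101 101 101
   97]
 [164 162 147 146 146 146 146 145 145 148 159 161 161 161 163 165 165 165
  160 116 101 101 100 101 101 101 100 101 101 101 101 101 101 100 100  95
   91]
 [165 161 112 131 128 128 141 129 109 110 119 115 116 117 134 146 147 147
  146 142 116 112 105 103 101 102 102 102 101 101 101 100 101 100  97  54
   44]
 [165 160 111 150 114  96 108 104  96  94  94  94  99 102 104 106 108 110
  125 162 161 151 120 115 108 104 103 105 104 101 101 106 105 104 103  45
   28]
 [165 160 112 154 111  90 102 149 154 149 146 132 125 128 129 128 126 130
  160 152 136 117 106 104  96  91  91  95  95  93  96  96  
[... 1647 characters left out ...]
 189 187 166 125 121 157 133 123 112 102  98  80  64  55  48  46  37  27
   31]
 [166 165 158 168 152 153 155 185 187 182 189 178 174 158 146 147 150 173
  175 169 153 119 119 153 128 113 111 103  98  96  96  93  82  74  51  29
   28]
 [166 166 159 153 154 155 155 167 167 164 167 159 158 157 161 163 161 163
  154 123 129 112 124 143 113 102 102 109  98  91  89  89  87  89  64  28
   30]
 [167 167 160 153 154 153 154 154 154 154 154 153 153 154 154 153 153 151
  122  87  85  88  99  94  84  84  85  89  87  86  82  83  84  84  61  27
   29]
 [166 165 159 154 154 153 152 151 152 153 153 153 152 153 153 153 152 147
   99  82  83  82  82  82  83  82  83  81  83  82  83  83  84  82  58  28
   30]]
```

A round bright blob near (300,221), against the scoop's back wall, and a weight of 1.6 N show the ball is in the scoop. I'll carry it to the box and tip it.

```bash
python3 -m jog '[{"dx":-0.0005,"dy":0.01,"dz":0,"wx":0,"wy":0,"wz":0,"grip":1},{"dx":-0.001,"dy":0.02,"dz":-0.002,"wx":0,"wy":0,"wz":0,"grip":1},{"dx":-0.001,"dy":0.028,"dz":-0.004,"wx":0,"wy":0,"wz":0,"grip":1},{"dx":-0.001,"dy":0.028,"dz":-0.004,"wx":0,"wy":0,"wz":0,"grip":1},{"dx":-0.001,"dy":0.028,"dz":-0.004,"wx":0,"wy":0,"wz":0,"grip":1},{"dx":-0.001,"dy":0.026,"dz":-0.004,"wx":0,"wy":0,"wz":0,"grip":1},{"dx":-0.001,"dy":0.018,"dz":-0.004,"wx":0,"wy":0,"wz":0,"grip":1},{"dx":-0.001,"dy":0.012,"dz":-0.002,"wx":0,"wy":0,"wz":0,"grip":1},{"dx":0,"dy":0.006,"dz":0,"wx":0,"wy":0,"wz":0,"grip":1},{"dx":0,"dy":0,"dz":0,"wx":0,"wy":0,"wz":0,"grip":1}]'
python3 -m jog '[{"dx":0,"dy":0.004,"dz":-0.001,"wx":-0.1,"wy":0.005,"wz":0,"grip":1},{"dx":0,"dy":0.004,"dz":-0.002,"wx":-0.1,"wy":0.005,"wz":0,"grip":1},{"dx":0,"dy":0.004,"dz":-0.002,"wx":-0.1,"wy":0.005,"wz":0,"grip":1},{"dx":0,"dy":0.003,"dz":0.002,"wx":-0.07,"wy":0.004,"wz":0,"grip":1},{"dx":0,"dy":0.006,"dz":0.006,"wx":-0.1,"wy":0.005,"wz":0,"grip":1},{"dx":0,"dy":0.006,"dz":0.006,"wx":-0.1,"wy":0.005,"wz":0,"grip":1},{"dx":0,"dy":0.007,"dz":0.005,"wx":-0.1,"wy":0.005,"wz":0,"grip":1},{"dx":0,"dy":0.007,"dz":0.005,"wx":-0.1,"wy":0.005,"wz":0,"grip":1}]'
python3 -m jog '[{"dx":0,"dy":0.009,"dz":0.002,"wx":-0.1,"wy":0.005,"wz":0,"grip":1},{"dx":0,"dy":0.009,"dz":0.002,"wx":-0.1,"wy":0.005,"wz":0,"grip":1},{"dx":0,"dy":0.009,"dz":0.002,"wx":-0.1,"wy":0.005,"wz":0,"grip":1},{"dx":0,"dy":0.009,"dz":0.002,"wx":-0.1,"wy":0.005,"wz":0,"grip":1},{"dx":0,"dy":0.006,"dz":0.002,"wx":-0.1,"wy":0.005,"wz":0,"grip":1},{"dx":0,"dy":0,"dz":0,"wx":0,"wy":0,"wz":0,"grip":1},{"dx":0,"dy":0,"dz":0,"wx":0,"wy":0,"wz":0,"grip":1},{"dx":0,"dy":0,"dz":0,"wx":0,"wy":0,"wz":0,"grip":1},{"dx":0,"dy":0,"dz":0,"wx":0,"wy":0,"wz":0,"grip":1}]'
```

```text
time_s: 26.5
ee_pos: [441.3, 201.2, 127.5]
ee_rot: [179.8, -20.5, 87.0]
force: [0.4, -0.2, -1.7]
gripper_width: 19.1
time_s: 27.3
ee_pos: [442.2, 241.9, 147.5]
ee_rot: [179.5, 23.8, 86.8]
force: [-0.1, -0.8, -0.5]
gripper_width: 18.9
time_s: 28.2
ee_pos: [441.9, 282.9, 158.0]
ee_rot: [179.3, 52.2, 86.7]
force: [0.3, 0.2, -1.0]
gripper_width: 19.0
```

```bash
python3 -m jog '[{"dx":0,"dy":-0.005,"dz":0.015,"wx":0.1,"wy":-0.005,"wz":0,"grip":1},{"dx":0,"dy":-0.02,"dz":0.015,"wx":0.13,"wy":-0.0065,"wz":0,"grip":1},{"dx":0,"dy":-0.025,"dz":0.01,"wx":0.13,"wy":-0.0065,"wz":0,"grip":1},{"dx":0,"dy":-0.025,"dz":0,"wx":0.14,"wy":-0.007,"wz":0,"grip":1},{"dx":0,"dy":-0.025,"dz":0,"wx":0.14,"wy":-0.007,"wz":0,"grip":1},{"dx":0,"dy":-0.025,"dz":0,"wx":0.14,"wy":-0.007,"wz":0,"grip":1},{"dx":0,"dy":-0.02,"dz":0,"wx":0.13,"wy":-0.0065,"wz":0,"grip":1},{"dx":0,"dy":0,"dz":0,"wx":0,"wy":0,"wz":0,"grip":1},{"dx":0,"dy":0,"dz":0,"wx":0,"wy":0,"wz":0,"grip":1}]'
cat > look.py <<'E'
from h import *
import sys
def blobs(tag):
    for n in('top','scene'):
        im=env.grab_frame(n);cv2.imwrite(f'pics/{n}_{tag}.png',im[:,:,::-1])
        hsv=cv2.cvtColor(im,cv2.COLOR_RGB2HSV)
        # corners of inner box floor, lid mouth & trough
        for what,P,z in(('box',[(404,352),(400,264),(484,258),(489,345)],30),('trough',[(414,-94),(478,-96),(488,132),(425,134)],20)):
            poly=np.array([px(n,(x,y,z)) for x,y in P])
            m=np.zeros(im.shape[:2],np.uint8);cv2.fillPoly(m,[poly.astype(int)],255)
            x0,y0,w,h=cv2.boundingRect(poly.astype(np.float32))
            g=cv2.resize(cv2.cvtColor(im,7)[y0:y0+h,x0:x0+w],None,fx=4,fy=4,interpolation=2)
            c=cv2.HoughCircles(g,cv2.HOUGH_GRADIENT,1,28,param1=60,param2=13,minRadius=15,maxRadius=32)
            for x,y,r in ([] if c is None else c[0]):
                u,v=x/4+x0-.4,y/4+y0-.4
                if m[int(v),int(u)] and g[int(y),int(x)]>120:print(what,n,round(u,1),round(v,1),'r',round(r/4,1),'g',g[int(y),int(x)],pt(n,u,v,17).round()[:2])
np.set_printoptions(suppress=True)
blobs(sys.argv[1])
E
python3 look.py A
```

```text
time_s: 29.1
ee_pos: [441.2, 136.6, 198.0]
ee_rot: [179.6, 0.1, 86.7]
force: [0.2, 0.2, -1.3]
gripper_width: 19.0
box top 188.2 227.2 r 4.0 g 200 [447. 348.]
box top 190.5 216.0 r 4.7 g 196 [477. 342.]
box top 187.2 240.2 r 4.0 g 197 [414. 350.]
trough top 319.2 229.2 r 7.3 g 122 [443.   6.]
box scene 195.0 186.7 r 4.2 g 170 [449. 350.]
box scene 182.0 189.7 r 4.2 g 171 [417. 354.]
```

```bash
python3 -m jog '[{"dx":0.036,"dy":0.024,"dz":0,"wx":0,"wy":0,"wz":0,"grip":1},{"dx":0.036,"dy":0.024,"dz":0,"wx":0,"wy":0,"wz":0,"grip":1},{"dx":0.036,"dy":0.024,"dz":0,"wx":0,"wy":0,"wz":0,"grip":1},{"dx":0.036,"dy":0.024,"dz":0,"wx":0,"wy":0,"wz":0,"grip":1},{"dx":0.037,"dy":0.024,"dz":0,"wx":0,"wy":0,"wz":-0.01,"grip":1},{"dx":0,"dy":0,"dz":0,"wx":0,"wy":0,"wz":0,"grip":1},{"dx":0,"dy":0,"dz":0,"wx":0,"wy":0,"wz":0,"grip":1}]'
python3 look.py B
python3 - <<'E'
from h import *
b=cv2.imread('pics/top_B.png');a=cv2.imread('pics/scene_B.png')
print(cv2.cvtColor(b,6)[206:252:2,176:224:2]);print(cv2.cvtColor(a,6)[165:215:2,170:232:2])
E
```

```text
time_s: 29.9
ee_pos: [621.6, 261.4, 194.6]
ee_rot: [179.9, 0.2, 86.6]
force: [-0.4, -0.6, -0.5]
gripper_width: 18.7
box scene 195.0 187.0 r 4.2 g 166 [448. 349.]
box scene 207.0 184.0 r 4.2 g 176 [478. 346.]
box scene 180.7 190.7 r 4.6 g 143 [413. 352.]
[[ 59  44  43  44  45  45  46  45  55  81  96 106 116 125 124 125 126 125
  125 124 123 124 124 123]
 [ 43  41  44  43  43  45  58  83 110 122 123 123 124 125 125 124 125 124
  124 124 123 123 123 123]
 [ 43  43  44  52  70  90 111 121 124 125 124 124 125 125 125 125 125 124
  124 125 124 123 124 123]
 [ 43  53  79 106 118 122 123 124 124 124 125 126 125 125 125 125 125 125
  125 124 124 124 124 124]
 [ 66 100 116 121 123 123 122 125 124 124 125 125 125 125 125 124 125 125
  125 124 124 124 125 125]
 [110 116 119 120 124 122 123 123 125 124 124 125 125 125 124 125 124 125
  124 124 124 125 124 125]
 [117 117 119 122 122 123 123 123 124 124 124 124 126 125 124 126 125 125
  125 125 125 124 125 125]
 [117 117 119 121 121 123 123 122 124 124 124 125 125 125 125 125 126 125
  125 125 124 125 125 125]
 [117 119 119 121 122 122 122 123 123 
[... 4003 characters left out ...]
   42  41  43  42  41  41  41  41  42  42  48  53  51]
 [ 98  96  96  95  80  47  42  42  43  42  42  43  42  42  42  43  42  42
   42  43  42  42  42  41  41  41  42  42  49  52  52]
 [101  96  96  96  91  56  42  42  43  42  43  42  42  42  43  42  42  42
   42  42  42  42  42  42  41  42  42  42  49  53  51]
 [107  97  96  95  95  79  47  42  43  42  43  42  43  42  42  43  42  42
   43  42  43  42  41  42  43  42  43  46  50  52  52]
 [106  96  95  96  96  92  57  43  41  43  42  42  42  42  42  42  41  43
   41  42  42  44  43  46  46  49  50  51  52  52  51]
 [ 96  94  95  95  96  94  78  44  42  42  43  42  40  41  43  42  42  42
   43  44  48  49  51  50  50  52  51  51  52  52  52]]
```

```bash
python3 - <<'E'
from h import *
print(cv2.cvtColor(cv2.imread('pics/top_A.png'),6)[214:246:2,180:222:2])
np.set_printoptions(linewidth=200)
a=cv2.cvtColor(cv2.imread('pics/scene_B.png'),6)
# trough floor seen by the scene camera: sample across floor in trough coordinates
for X in range(-90,130,10):
    r=[]
    for Y in range(-25,26,10):
        z=17 ;w=(450.5+.049*X-Y*.999,5+.999*X+.049*Y,z);u,v=px('scene',w);r.append(a[int(round(v)),int(round(u))])
    print(X,*r,end=' | ')
E
```

```text
[[141 123  65  85 152 168 163 136 111 113 113 113 114 116 121  92  82  73
   47  86  91]
 [131 123  67 117 180 196 189 158 111 115 115 116 115 115 112  89  89  82
   49  91  96]
 [126 114  60 106 172 189 182 152 111 114 115 117 116 116 110  94  96  90
   52  93 101]
 [128 104  54  94 134 153 146 124 119 125 126 126 122 122 116  99 100  97
   53  91 106]
 [128 102  54  93 117 113 108 118 127 128 129 128 128 130 122 102 104 101
   58  89 108]
 [127 102  69 141 164 155 117 118 128 128 128 129 130 129 135 109 108 106
   70  87 111]
 [121  93 114 180 193 184 150 114 128 128 128 129 130 130 140 111 109 110
   82  79 112]
 [122  79 127 185 199 187 155 120 128 129 128 129 129 130 131 110 112 113
   89  67 111]
 [126  68  96 164 179 168 132 122 128 129 129 129 129 131 129 108 113 115
  103  64 113]
 [127  66  78 120 132 126 118 126 127 128 129 129 130 129 129 112 115 118
  113  61 106]
 [120  64  86 112 109 118 124 128 128 128 129 129 129 130 130 116 113 119
  116  69  98]
 [108  62 110 139 135 120 120 128 128 129 130 130 130 130 131 118 113 121
  120  84  86]
 [105  75 157 183 178 152 111 12
[... 258 characters left out ...]
07  80  87  87  87 103 114 113 114 114 114 107 116
  123 121  80]]
-90 107 125 128 125 129 127 | -80 98 129 131 133 134 131 | -70 89 128 132 132 133 131 | -60 92 122 131 133 134 129 | -50 95 127 131 132 133 129 | -40 97 128 130 132 134 132 | -30 95 127 131 132 133 130 | -20 106 127 130 131 133 128 | -10 91 122 129 132 132 131 | 0 94 127 130 132 132 131 | 10 88 121 130 132 131 131 | 20 89 126 129 131 131 131 | 30 101 119 129 132 129 128 | 40 85 122 129 130 129 129 | 50 82 120 129 130 128 128 | 60 80 121 130 129 127 129 | 70 80 125 130 129 126 129 | 80 79 119 129 129 126 128 | 90 102 112 123 124 123 123 | 100 110 113 124 124 124 124 | 110 112 127 127 128 128 125 | 120 113 126 126 125 126 107 |
```

```bash
python3 - <<'E'
from h import *
np.set_printoptions(linewidth=200)
for f in('t10','top_A'):print(cv2.cvtColor(cv2.imread(f'pics/{f}.png'),6)[216:238:2,202:222])
E
```

```text
[[116 114 117 118 117 116 117 116 110 102 102 109 110 110 109  98  73  58  85 107]
 [117 117 117 116 116 116 118 117 113 105 103 110 112 113 112 108  85  59  74 101]
 [127 124 123 123 123 123 122 120 114 103 103 110 113 114 115 112  95  66  64  96]
 [128 129 130 130 130 129 128 133 141 136 117 112 115 117 118 117 108  82  62  90]
 [130 129 130 130 130 132 145 165 174 164 134 114 116 118 118 120 114  94  64  72]
 [129 129 130 130 130 134 150 172 184 182 157 123 116 119 121 121 119 106  76  65]
 [129 129 130 130 131 131 139 155 169 174 156 126 115 120 122 122 123 117  93  64]
 [129 130 130 131 131 131 130 132 134 138 131 113 110 118 123 124 124 120 103  74]
 [130 131 130 130 130 130 131 131 131 130 125 117 112 116 121 123 123 122 115  89]
 [130 131 131 131 131 131 131 132 131 133 130 120 109 112 119 123 123 124 118  98]
 [130 130 130 131 131 132 133 131 133 132 130 121 111 111 117 122 123 123 121 110]]
[[116 115 115 115 115 115 112 100  89  88  89  89  82  61  49  74  91  95  96  97]
 [117 117 116 115 116 115 110 101  94  94  96  95  90  69  52  75  93 100 101 102]
 [126 124 122 122 122 122 116 104  99  99 100 101  97  77  53  66  91 103 106 106]
 [128 128 128 129 130 128 122 109 102 102 104 103 101  84  58  61  89 105 108 108]
 [129 129 130 129 129 130 135 125 109 107 108 108 106  94  70  59  87 106 111 111]
 [129 129 130 129 130 133 140 130 111 108 109 110 110 106  82  58  79 103 112 114]
 [129 130 129 130 130 131 131 122 110 109 112 113 113 109  89  62  67  96 111 115]
 [129 130 129 130 131 130 129 119 108 110 113 115 115 114 103  76  64  91 113 118]
 [129 130 130 129 129 130 129 121 112 110 115 117 118 118 113  89  61  79 106 118]
 [129 130 129 130 130 130 130 127 116 108 113 118 119 120 116 100  69  67  98 118]
 [130 129 130 130 130 130 131 128 118 109 113 118 121 122 120 112  84  61  86 112]]
```

All four balls are accounted for in the box: three along its +y wall, and the unmoved edge of the one at the −y side. The trough floor samples are uniform, so it's empty. Now I'll shut the lid with the scoop's side wall.

```bash
python3 -m jog '[{"dx":0.002,"dy":-0.002,"dz":-0.03,"wx":0,"wy":0,"wz":0,"grip":1},{"dx":0,"dy":0,"dz":-0.03,"wx":0,"wy":0,"wz":0,"grip":1},{"dx":0,"dy":0,"dz":-0.025,"wx":0,"wy":0,"wz":0,"grip":1},{"dx":0,"dy":0,"dz":0,"wx":0,"wy":0,"wz":0,"grip":1},{"dx":0,"dy":0,"dz":0,"wx":0,"wy":0,"wz":0,"grip":1},{"dx":0,"dy":0,"dz":0,"wx":0,"wy":0,"wz":0,"grip":1}]'
```

```text
time_s: 30.6
ee_pos: [625.4, 257.2, 114.2]
ee_rot: [179.5, 0.0, 86.4]
force: [0.7, -0.5, -0.1]
gripper_width: 19.4
```

```bash
python3 -m jog '[{"dx":0,"dy":0,"dz":-0.0045,"wx":0,"wy":0,"wz":0,"grip":1},{"dx":-0.008,"dy":0,"dz":0,"wx":0,"wy":0,"wz":0,"grip":1},{"dx":-0.01,"dy":0,"dz":0,"wx":0,"wy":0,"wz":0,"grip":1},{"dx":-0.01,"dy":0.0005,"dz":0,"wx":0,"wy":0,"wz":0,"grip":1},{"dx":-0.01,"dy":0.0005,"dz":0,"wx":0,"wy":0,"wz":0,"grip":1},{"dx":-0.01,"dy":0.0005,"dz":0,"wx":0,"wy":0,"wz":0,"grip":1},{"dx":-0.01,"dy":0.0005,"dz":0,"wx":0,"wy":0,"wz":0,"grip":1},{"dx":-0.01,"dy":0.0005,"dz":0,"wx":0,"wy":0,"wz":0,"grip":1},{"dx":0,"dy":0,"dz":0,"wx":0,"wy":0,"wz":0,"grip":1}]'
python3 -m jog '[{"dx":-0.008,"dy":0.0005,"dz":0,"wx":0,"wy":0,"wz":0,"grip":1},{"dx":-0.008,"dy":0.0005,"dz":0,"wx":0,"wy":0,"wz":0,"grip":1},{"dx":-0.008,"dy":0.0005,"dz":0,"wx":0,"wy":0,"wz":0,"grip":1},{"dx":-0.004,"dy":0,"dz":0,"wx":0,"wy":0,"wz":0,"grip":1},{"dx":0,"dy":0,"dz":0,"wx":0,"wy":0,"wz":0,"grip":1},{"dx":0,"dy":0,"dz":0,"wx":0,"wy":0,"wz":0,"grip":1}]'
```

```text
time_s: 31.5
ee_pos: [554.5, 259.2, 107.3]
ee_rot: [179.8, 0.1, 86.4]
force: [-0.7, 0.2, -0.4]
gripper_width: 19.2
time_s: 32.1
ee_pos: [527.9, 260.5, 107.0]
ee_rot: [179.8, 0.1, 86.4]
force: [-1.1, 0.0, -1.0]
gripper_width: 19.2
```

```bash
python3 - <<'E'
from h import *
np.set_printoptions(linewidth=220)
a=env.grab_frame('scene');cv2.imwrite('pics/scene_C.png',a[:,:,::-1])
g=cv2.cvtColor(a,7);print(g[150:206:2,168:268:3])
E
python3 -m jog '[{"dx":-0.005,"dy":0.0005,"dz":0.001,"wx":0,"wy":0,"wz":0,"grip":1},{"dx":-0.004,"dy":0,"dz":0,"wx":0,"wy":0,"wz":0,"grip":1},{"dx":0,"dy":0,"dz":0,"wx":0,"wy":0,"wz":0,"grip":1},{"dx":0,"dy":0,"dz":0,"wx":0,"wy":0,"wz":0,"grip":1}]'
```

```text
[[ 62  94 122 117  36  24  26  26  23  23  22  23  24  53  99 109 109 125  95  84  80  32  33  29  20  20  19  31  36  35  37  36  37  37]
 [ 58  71 108 109  37  24  25  24  25  23  23  36  71 106 109 109 110 127 100 113 115  39  33  30  17  19  19  31  34  37  38  36  36  37]
 [ 54  86  87  85  62  26  24  23  24  34  64 100 109 109 110 108 109 104 108  87  90  59  32  30  18  18  20  30  34  34  35  38  66  72]
 [ 60 103 104 109  99  72  57  61  76 100 109 109 109 110 110 109 109  89  93 105 113  84  30  32  16  20  18  40  39  36  36  52 152  92]
 [ 63  75 103 110 110 107 107 108 109 110 110 109 109 110 110 109 108  90  89  90  76  65  28  34  19  19  20  82  71  38  36  53 158 106]
 [ 59  78 109 111 109 110 110 110 110 110 109 109 109 109 110 110 110  91  91  85  56  58  35  26  18  18  19  57  93  70  49  69 130 147]
 [ 78 107 110 110 110 110 110 109 110 110 109 110 110 109 109 110 106  96  91  91  84  87  47  16  18  18  19  32  94  99 103  99  95 159]
 [ 83 109 110 111 110 110 108 109 110 110 110 110 109 107 107 112  97  82  91  89  90  89  47  18  17  19  18  32 104 109 110 1
[... 2208 characters left out ...]
65  65  66  66  66  67  82]
 [ 97  96  92  46  42  43  45  43  43  42  43  43  43  42  44  42  42  43  43  47  51  51  51  52  55  65  65  65  65  66  65  70  84 107]
 [ 98  96  95  56  42  42  43  44  43  43  43  43  43  42  42  42  41  41  42  46  52  52  52  52  53  64  66  66  66  66  69 103 109 110]
 [101  96  95  79  42  42  43  42  45  43  43  43  42  43  42  41  40  41  42  46  51  51  54  53  52  59  65  66  66  69  95 109 110 110]
 [103  96  96  91  43  40  43  43  43  42  42  42  42  41  41  42  41  40  41  45  51  52  53  54  53  52  64  66  66  95 110 109 111 110]]
time_s: 32.55
ee_pos: [519.2, 261.3, 108.2]
ee_rot: [179.7, 0.1, 86.4]
force: [0.9, -0.4, -1.4]
gripper_width: 18.9
```

The lid is moving: the scene camera now shows it covering most of the mouth. I'll go on gently until it stops.

```bash
python3 -m jog '[{"dx":-0.003,"dy":0,"dz":0,"wx":0,"wy":0,"wz":0,"grip":1},{"dx":-0.003,"dy":0,"dz":0,"wx":0,"wy":0,"wz":0,"grip":1},{"dx":0,"dy":0,"dz":0,"wx":0,"wy":0,"wz":0,"grip":1},{"dx":0,"dy":0,"dz":0,"wx":0,"wy":0,"wz":0,"grip":1}]'
python3 -m jog '[{"dx":-0.003,"dy":0,"dz":0,"wx":0,"wy":0,"wz":0,"grip":1},{"dx":-0.001,"dy":0,"dz":0,"wx":0,"wy":0,"wz":0,"grip":1},{"dx":0,"dy":0,"dz":0,"wx":0,"wy":0,"wz":0,"grip":1},{"dx":0,"dy":0,"dz":0,"wx":0,"wy":0,"wz":0,"grip":1}]'
```

```text
time_s: 32.95
ee_pos: [516.1, 261.5, 109.1]
ee_rot: [179.3, 0.0, 86.4]
force: [6.5, -0.4, -2.2]
gripper_width: 18.7
time_s: 33.35
ee_pos: [514.1, 261.4, 109.8]
ee_rot: [179.1, -0.0, 86.3]
force: [8.4, -2.9, -0.5]
gripper_width: 19.2
```

```bash
python3 -m jog '[{"dx":-0.003,"dy":0,"dz":-0.0015,"wx":0,"wy":0,"wz":0,"grip":1},{"dx":-0.001,"dy":0,"dz":0,"wx":0,"wy":0,"wz":0,"grip":1},{"dx":0,"dy":0,"dz":0,"wx":0,"wy":0,"wz":0,"grip":1},{"dx":0,"dy":0,"dz":0,"wx":0,"wy":0,"wz":0,"grip":1}]'
python3 - <<'E'
from h import *
np.set_printoptions(linewidth=220)
a=env.grab_frame('scene');cv2.imwrite('pics/scene_D.png',a[:,:,::-1])
g=cv2.cvtColor(a,7);print(g[166:206:2,168:240:2])
E
```

```text
time_s: 33.75
ee_pos: [511.5, 261.7, 109.0]
ee_rot: [178.9, -0.1, 86.3]
force: [10.4, -1.5, 1.4]
gripper_width: 18.5
[[ 95 109 110 109 109 109 109 110 110 110 109 109 109 109 109 109 108 106 102  94  90 114  90  72  87  91  90  91  91  92  59  18  17  19  17  19]
 [ 88 109 109 109 109 110 110 110 109 110 110 108 107 105 103  98  94  84  79  73  69  92  81  67  77  90  92  91  90  89  58  20  20  18  18  18]
 [106 110 109 109 109 110 110 109 108 106 104  95  90  81  78  73  71  76 103 139 145  95  88  78  65  77  88  87  81  80  56  20  21  21  23  29]
 [109 110 111 109 107 105  95  95  94  83  80  71  68  85 106 138 156 158 165 158 125  79  82  89  68  68  77  75  74  73  54  21  19  18  47  67]
 [110 108 101  97  89  82  78  72  74  87 105 138 155 161 166 168 167 164 149 109  83  75  75  79  74  66  71  73  74  74  60  22  18  19  52  73]
 [110 104  76  69  83  95 118 149 157 161 167 167 168 168 168 166 149 117  98  98  95  80  73  76  76  67  69  75  75  74  70  40  28  38  64  72]
 [110 105  79 125 159 164 168 168 168 168 169 168 168 167 165 147 105  96  96  97  95  85  76  73  78
[... 1257 characters left out ...]
58  51  47  44  43  43  42  41  42  42  43  41  43  42  42  42  41  43  41  42  45  52  50  51  52  61  66  65]
 [ 97  95  95  91  59  42  40  42  43  44  43  43  42  41  42  43  41  43  42  42  43  42  42  42  42  42  42  42  44  50  52  52  51  55  65  65]
 [ 98  95  95  94  75  44  40  39  42  42  44  42  42  43  42  42  42  43  43  43  43  42  42  43  41  42  42  41  42  49  53  52  51  57  65  65]
 [100  95  95  94  92  58  42  39  43  43  43  43  44  42  42  43  42  42  42  41  42  42  41  42  40  40  40  40  43  50  52  51  52  60  66  66]
 [103  95  96  94  95  74  43  39  42  42  43  42  42  42  42  41  43  43  41  43  42  41  41  42  40  42  41  41  43  51  57  51  51  51  61  65]]
```

The force began at TCP x≈517. That could be the lid's end stop or the nose corner on a guide lip. I'll back off, re-centre between the lips, push again and compare.

```bash
python3 -m jog '[{"dx":0.015,"dy":0,"dz":0,"wx":0,"wy":0,"wz":0,"grip":1},{"dx":0.008,"dy":-0.005,"dz":0.002,"wx":0,"wy":0,"wz":0,"grip":1},{"dx":0,"dy":-0.005,"dz":0.001,"wx":0,"wy":0,"wz":0,"grip":1},{"dx":0,"dy":0,"dz":0,"wx":0,"wy":0,"wz":0,"grip":1},{"dx":0,"dy":0,"dz":0,"wx":0,"wy":0,"wz":0,"grip":1}]'
python3 -m jog '[{"dx":-0.006,"dy":0,"dz":0,"wx":0,"wy":0,"wz":0,"grip":1},{"dx":-0.006,"dy":0,"dz":0,"wx":0,"wy":0,"wz":0,"grip":1},{"dx":0,"dy":0,"dz":0,"wx":0,"wy":0,"wz":0,"grip":1},{"dx":0,"dy":0,"dz":0,"wx":0,"wy":0,"wz":0,"grip":1}]'
python3 -m jog '[{"dx":-0.003,"dy":0,"dz":0,"wx":0,"wy":0,"wz":0,"grip":1},{"dx":0,"dy":0,"dz":0,"wx":0,"wy":0,"wz":0,"grip":1},{"dx":0,"dy":0,"dz":0,"wx":0,"wy":0,"wz":0,"grip":1}]'
python3 -m jog '[{"dx":-0.003,"dy":0,"dz":0,"wx":0,"wy":0,"wz":0,"grip":1},{"dx":0,"dy":0,"dz":0,"wx":0,"wy":0,"wz":0,"grip":1},{"dx":0,"dy":0,"dz":0,"wx":0,"wy":0,"wz":0,"grip":1}]'
```

```text
time_s: 34.3
ee_pos: [527.6, 250.9, 109.5]
ee_rot: [179.8, 0.1, 86.4]
force: [0.0, 0.5, -1.4]
gripper_width: 19.2
time_s: 34.7
ee_pos: [516.1, 251.4, 109.8]
ee_rot: [179.7, 0.1, 86.4]
force: [0.6, -0.1, -1.0]
gripper_width: 18.9
time_s: 35.0
ee_pos: [514.2, 251.4, 109.9]
ee_rot: [179.6, 0.1, 86.4]
force: [1.7, -0.4, -1.0]
gripper_width: 19.1
time_s: 35.3
ee_pos: [512.5, 251.5, 110.3]
ee_rot: [179.4, 0.0, 86.4]
force: [5.1, -1.1, -1.1]
gripper_width: 18.8
```

```bash
python3 -m jog '[{"dx":-0.004,"dy":0,"dz":0,"wx":0,"wy":0,"wz":0,"grip":1},{"dx":0,"dy":0,"dz":0,"wx":0,"wy":0,"wz":0,"grip":1},{"dx":0,"dy":0,"dz":0,"wx":0,"wy":0,"wz":0,"grip":1}]'
python3 -m jog '[{"dx":-0.004,"dy":0,"dz":0,"wx":0,"wy":0,"wz":0,"grip":1},{"dx":0,"dy":0,"dz":0,"wx":0,"wy":0,"wz":0,"grip":1},{"dx":0,"dy":0,"dz":0,"wx":0,"wy":0,"wz":0,"grip":1}]'
python3 -m jog '[{"dx":0.02,"dy":0,"dz":0,"wx":0,"wy":0,"wz":0,"grip":1},{"dx":0.03,"dy":0,"dz":0.01,"wx":0,"wy":0,"wz":0,"grip":1},{"dx":0.03,"dy":-0.02,"dz":0.04,"wx":0,"wy":0,"wz":0,"grip":1},{"dx":0,"dy":-0.03,"dz":0.04,"wx":0,"wy":0,"wz":0,"grip":1},{"dx":0,"dy":-0.045,"dz":0,"wx":0,"wy":0,"wz":0,"grip":1},{"dx":0,"dy":-0.045,"dz":0,"wx":0,"wy":0,"wz":0,"grip":1},{"dx":0,"dy":-0.045,"dz":0,"wx":0,"wy":0,"wz":0,"grip":1},{"dx":0,"dy":-0.045,"dz":0,"wx":0,"wy":0,"wz":0,"grip":1},{"dx":0,"dy":-0.045,"dz":0,"wx":0,"wy":0,"wz":0,"grip":1},{"dx":0,"dy":0,"dz":0,"wx":0,"wy":0,"wz":0,"grip":1}]'
python3 - <<'E'
from h import *
np.set_printoptions(linewidth=220)
for n in('top','scene'):cv2.imwrite(f'pics/{n}_E.png',env.grab_frame(n)[:,:,::-1])
b=cv2.cvtColor(cv2.imread('pics/top_E.png'),6);print(b[200:256:2,172:226:2])
g=cv2.cvtColor(cv2.imread('pics/scene_E.png'),6);print(g[160:206:2,168:244:2])
E
```

```text
time_s: 35.6
ee_pos: [510.3, 251.5, 111.1]
ee_rot: [179.2, -0.0, 86.3]
force: [7.2, -1.6, -0.1]
gripper_width: 18.9
time_s: 35.9
ee_pos: [507.4, 251.7, 111.7]
ee_rot: [179.1, -0.1, 86.4]
force: [8.2, -2.3, 0.9]
gripper_width: 19.1
time_s: 36.9
ee_pos: [578.9, -27.0, 196.3]
ee_rot: [179.9, 0.2, 86.1]
force: [0.2, 0.5, -0.8]
gripper_width: 18.6
[[165 166 166 165 166 166 165 165 165 166 166 166 166 166 166 166 166 167 166 167 167 167 167 167 167 167 167]
 [165 165 165 165 165 165 165 165 165 165 166 166 165 166 166 166 165 165 166 166 166 166 166 166 167 165 167]
 [165 166 166 165 167 167 167 165 165 166 166 166 166 165 166 166 165 166 166 165 166 167 166 167 166 167 166]
 [165 165 165 166 166 166 162 163 162 163 165 167 167 166 166 165 166 166 166 167 166 166 166 166 166 166 166]
 [166 165 164 165 160 150 123 119 118 121 133 144 146 147 147 156 162 162 162 163 166 165 165 166 166 166 166]
 [166 165 165 165 150 131 160 180 173 168 163 149 130 124 118 125 121 116 116 121 145 147 147 147 157 166 167]
 [167 167 167 166 150 130 181 211 207 206 207 205 203 202 201 198 185 176 171 147 151 144
[... 5219 characters left out ...]
52  54  55  55  53  55  57  58  55  54  71 118 122 121 122 122 121 121 121 121]
 [107 105 106 101  65  49  52  73  86  76  63  58  56  55  54  54  54  55  55  55  54  54  55  54  55  57  54  54  71 117 121 121 122 121 121 122 121 120]
 [108 106 106 105  84  52  50  51  56  53  55  56  55  55  54  55  54  55  54  55  54  55  55  55  54  55  54  54  66 112 121 120 121 121 121 122 121 121]
 [112 106 105 105 102  66  49  52  56  55  55  64  70  56  56  55  54  55  55  54  55  55  55  55  53  54  54  54  63 110 121 121 122 121 121 122 121 121]
 [114 106 106 106 104  83  52  50  54  54  54  54  56  55  54  54  55  55  53  55  56  54  55  55  53  53  53  53  56  99 120 121 121 121 121 121 122 121]]
```

The lid's edge didn't move between the first and second pushes, 8 N could not move it further, and the top view shows no dark gap at the −x wall. So the lid is shut. Now I'll put the scoop back in the trough.

```bash
python3 - <<'E'
from h import *
b=cv2.cvtColor(cv2.imread('pics/top_E.png'),6)
for u in(186,194,202,210):print(u,b[240:256,u])
E
python3 -m jog '[{"dx":-0.0325,"dy":-0.011,"dz":0,"wx":0,"wy":0,"wz":0.004,"grip":1},{"dx":-0.0325,"dy":-0.011,"dz":0,"wx":0,"wy":0,"wz":0.004,"grip":1},{"dx":-0.0325,"dy":-0.011,"dz":0,"wx":0,"wy":0,"wz":0.004,"grip":1},{"dx":-0.033,"dy":-0.011,"dz":0,"wx":0,"wy":0,"wz":0.004,"grip":1},{"dx":0,"dy":0,"dz":-0.04,"wx":0,"wy":0,"wz":0,"grip":1},{"dx":0,"dy":0,"dz":-0.04,"wx":0,"wy":0,"wz":0,"grip":1},{"dx":0,"dy":0,"dz":-0.015,"wx":0,"wy":0,"wz":0,"grip":1},{"dx":0,"dy":0,"dz":0,"wx":0,"wy":0,"wz":0,"grip":1},{"dx":0,"dy":0,"dz":0,"wx":0,"wy":0,"wz":0,"grip":1},{"dx":0,"dy":0,"dz":0,"wx":0,"wy":0,"wz":0,"grip":1}]'
```

```text
186 [212 211 212 212 210 199 174 145 140 148 152 152 153 158 164 166]
194 [212 212 212 213 212 209 193 158 138 141 149 153 153 155 159 164]
202 [213 213 212 213 212 213 208 188 147 136 142 150 153 153 154 159]
210 [213 213 213 213 213 213 213 208 188 149 145 150 153 153 153 154]
time_s: 38.0
ee_pos: [451.1, -65.8, 103.1]
ee_rot: [179.6, 0.1, 87.4]
force: [0.4, -0.6, -0.8]
gripper_width: 18.9
```

```bash
python3 -m jog '[{"dx":-0.0018,"dy":0,"dz":-0.01,"wx":0,"wy":0,"wz":-0.005,"grip":1},{"dx":0,"dy":0,"dz":-0.012,"wx":0,"wy":0,"wz":0,"grip":1},{"dx":0,"dy":0,"dz":-0.012,"wx":0,"wy":0,"wz":0,"grip":1},{"dx":0,"dy":0,"dz":-0.009,"wx":0,"wy":0,"wz":0,"grip":1},{"dx":0,"dy":0,"dz":0,"wx":0,"wy":0,"wz":0,"grip":1},{"dx":0,"dy":0,"dz":0,"wx":0,"wy":0,"wz":0,"grip":1}]'
python3 -m jog '[{"dx":0,"dy":0,"dz":-0.003,"wx":0,"wy":0,"wz":0,"grip":1},{"dx":0,"dy":0,"dz":-0.003,"wx":0,"wy":0,"wz":0,"grip":1},{"dx":0,"dy":0,"dz":0,"wx":0,"wy":0,"wz":0,"grip":1},{"dx":0,"dy":0,"dz":0,"wx":0,"wy":0,"wz":0,"grip":1}]'
```

```text
time_s: 38.6
ee_pos: [445.5, -67.8, 62.5]
ee_rot: [179.9, 0.3, 87.1]
force: [-16.2, -5.0, 35.3]
gripper_width: 20.0
time_s: 39.0
ee_pos: [444.9, -68.6, 56.1]
ee_rot: [179.9, 0.4, 87.2]
force: [-13.7, -8.7, 29.0]
gripper_width: 20.1
```

The pan's +x side caught the rim. I'll lift, measure and realign.

```bash
python3 -m jog '[{"dx":0,"dy":0,"dz":0.02,"wx":0,"wy":0,"wz":0,"grip":1},{"dx":0,"dy":0,"dz":0.026,"wx":0,"wy":0,"wz":0,"grip":1},{"dx":0,"dy":0,"dz":0,"wx":0,"wy":0,"wz":0,"grip":1},{"dx":0,"dy":0,"dz":0,"wx":0,"wy":0,"wz":0,"grip":1}]'
python3 - <<'E'
from h import *
np.set_printoptions(linewidth=220)
for n in('top','scene'):cv2.imwrite(f'pics/{n}_F.png',env.grab_frame(n)[:,:,::-1])
b=cv2.cvtColor(cv2.imread('pics/top_F.png'),6)
print('   ',np.arange(306,350,2))
for v in range(206,248):print(v,b[v,306:350:2])
g=cv2.cvtColor(cv2.imread('pics/t5.png'),6)  # earlier good alignment, x7 crop from (258,198)
s=cv2.resize(g,(110,60),interpolation=cv2.INTER_AREA)
print('ref (u 318..361)')
for v in range(206,248):print(v,s[v-198,60:104:2])
E
```

```text
time_s: 39.4
ee_pos: [448.1, -66.3, 98.9]
ee_rot: [179.6, 0.1, 87.0]
force: [0.3, 0.4, -1.3]
gripper_width: 20.4
    [306 308 310 312 314 316 318 320 322 324 326 328 330 332 334 336 338 340 342 344 346 348]
206 [ 97  98  98 106 120 120 116 110 114 109 106 105 105 105 106 105 104 107 100  98  98  98]
207 [ 99  99  99 108 121 121 115 109 115 108 107 106 106 108 108 107 106 105 102 100  99  99]
208 [ 99  99  98 109 121 121 116 111 108 106 107 108 107 112 114 113 109 106 100  97  99  99]
209 [ 98  99  99 111 121 120 120 115 107 104 105 107 107 114 116 115 109 102  94  97  99  98]
210 [102 102 100 112 122 119 121 119 112 104 104 104 104 106 108 107 102  92  89  96  99 100]
211 [109 108 104 113 121 121 122 124 119 107 104 104 103 104 104 103  98  89  85  96 100  99]
212 [112 111 106 115 122 119 122 124 121 111 104 105 103 103 104 103  98  87  86  95  99  99]
213 [102 103  99 114 122 119 122 124 123 115 109 105 104 104 104 105  98  87  85  96 103 103]
214 [ 94  93  95 115 123 118 123 125 122 118 116 109 109 106 107 110 100  87  87  97 101 103]
215 [ 97  96  99 116 121 118 124 125 122 120 12
[... 6165 characters left out ...]
1  99 104 112 110 108 108  98 100 103 103 106 100  92  97]
240 [116 108 108 107 104 104 103 100  97  91  87  91  97  95  91  94  95  92  96  91  79  87]
241 [108 103 102 101 101 103 102 101  98  91  87  91  98  92  90  89  87  86  89  86  80  85]
242 [90 89 86 87 88 89 89 90 90 89 88 90 99 90 89 87 87 87 87 88 86 86]
243 [82 82 79 80 81 82 81 83 82 83 83 84 87 84 83 81 82 83 83 84 85 86]
244 [83 83 83 82 83 83 82 83 83 81 81 81 81 81 80 80 80 82 81 81 81 82]
245 [88 89 88 89 90 90 89 89 89 85 82 81 82 80 81 80 80 79 80 81 80 81]
246 [96 97 97 97 97 96 97 97 97 93 84 83 83 81 82 81 82 80 81 80 80 80]
247 [100  99 100 100 100 100  99 100 100  98  90  90  88  86  81  81  82  81  81  81  82  81]
```

Pushing the lid and catching the rim rolled the scoop in the grip. I'll predict the nose corners for a range of roll angles and compare them with the top image.

```bash
python3 - <<'E'
from h import *
np.set_printoptions(linewidth=230,precision=1,suppress=True)
def P(f,l,u,phi,tcp=(448.1,-66.3,98.9),yaw=87.0):
    # scoop coords rel grip: f fwd, l to world +x side, u up
    c,s=np.cos(phi),np.sin(phi);a=np.radians(yaw)
    L=l*c-u*s;U=l*s+u*c
    return np.array([tcp[0]+f*np.cos(a)+L*np.sin(a),tcp[1]+f*np.sin(a)-L*np.cos(a),tcp[2]+19+U])
for d in(0,8,12,16,20,25,30):
    q=np.radians(d);print(d,'nose+x',px('top',P(85,29,-67,q)),'nose-x',px('top',P(85,-29,-67,q)),'walltop+x@4',px('top',P(51,29,-39,q)),'walltop-x@4',px('top',P(51,-29,-39,q)),'backtop -x',px('top',P(15,-29,-39,q)),'scene nose+x',px('scene',P(85,29,-67,q)),'nose-x',px('scene',P(85,-29,-67,q)))
b=cv2.cvtColor(cv2.imread('pics/top_F.png'),6)
print('    ',np.arange(298,342,1)[::2])
for v in range(196,214):print(v,b[v,298:342:2])
g=cv2.cvtColor(cv2.imread('pics/scene_F.png'),6)
print('scene cols',np.arange(248,300,2))
for v in range(250,300,2):print(v,g[v,248:300:2])
E
```

```text
0 nose+x [316.7 213.8] nose-x [315.8 237.1] walltop+x@4 [332.5 214.1] walltop-x@4 [331.7 238.2] backtop -x [346.8 239.1] scene nose+x [280.6 259.9] nose-x [252.4 270.6]
8 nose+x [317.1 210.1] nose-x [315.8 233.2] walltop+x@4 [332.9 211.9] walltop-x@4 [331.5 235.8] backtop -x [346.5 236.6] scene nose+x [284.9 256.5] nose-x [257.2 270.1]
12 nose+x [317.3 208.3] nose-x [315.8 231.2] walltop+x@4 [333.1 210.9] walltop-x@4 [331.4 234.5] backtop -x [346.4 235.3] scene nose+x [287.  254.7] nose-x [259.6 269.6]
16 nose+x [317.6 206.6] nose-x [315.8 229.2] walltop+x@4 [333.4 209.9] walltop-x@4 [331.4 233.2] backtop -x [346.3 234. ] scene nose+x [289.  252.8] nose-x [262.1 269. ]
20 nose+x [317.8 205. ] nose-x [315.8 227.2] walltop+x@4 [333.6 209. ] walltop-x@4 [331.3 231.9] backtop -x [346.3 232.7] scene nose+x [290.8 250.8] nose-x [264.6 268.2]
25 nose+x [318.2 203.1] nose-x [315.9 224.6] walltop+x@4 [333.9 208. ] walltop-x@4 [331.3 230.2] backtop -x [346.2 231. ] scene nose+x [293.  248.3] nose-x [267.6 267. ]
30 nose+x [318.5 201.3] nose-x [316.1 222.1] walltop+x@4 [334.3 207.2] walltop-x@4
[... 3937 characters left out ...]
8  74  70  70  69  70  70  70  69  69  69  67  66  65  48  23  23]
288 [ 64  66  70  91 119 131 130 126  89  70  71  69  71  68  69  70  69  69  68  69  67  65  65  62  35  21]
290 [ 63  65  66  78 101 127 131 124  76  69  68  70  71  70  69  69  70  69  69  68  69  66  63  65  59  26]
292 [ 60  62  65  68  86 112 130 128  89  71  68  70  70  71  69  69  70  69  68  70  69  69  67  64  65  57]
294 [ 58  61  64  65  72  91 120 128 103  73  70  69  71  70  71  69  69  70  70  69  69  69  70  66  65  66]
296 [ 59  59  62  66  66  79 100  98  84  71  70  69  70  70  70  70  69  69  69  69  69  68  69  71  65  65]
298 [59 59 60 64 65 68 80 70 70 70 71 70 69 70 70 71 71 70 69 70 69 69 69 70 68 65]
```

The top-view corners match a roll of about 20° in the grip. I'll level the tool over open table, set the scoop down there, let go and regrasp it squarely.

```bash
python3 -m jog '[{"dx":0,"dy":0,"dz":0.04,"wx":0,"wy":0,"wz":0,"grip":1},{"dx":0.02,"dy":0.01,"dz":0.03,"wx":0,"wy":0.0875,"wz":0,"grip":1},{"dx":0.034,"dy":0.014,"dz":0,"wx":0,"wy":0.0875,"wz":0,"grip":1},{"dx":0.034,"dy":0.014,"dz":0,"wx":0,"wy":0.0875,"wz":0,"grip":1},{"dx":0.034,"dy":0.014,"dz":0,"wx":0,"wy":0.0875,"wz":0,"grip":1},{"dx":0.03,"dy":0.014,"dz":-0.03,"wx":0,"wy":0,"wz":0,"grip":1},{"dx":0,"dy":0,"dz":-0.03,"wx":0,"wy":0,"wz":0,"grip":1},{"dx":0,"dy":0,"dz":0,"wx":0,"wy":0,"wz":0,"grip":1},{"dx":0,"dy":0,"dz":0,"wx":0,"wy":0,"wz":0,"grip":1}]'
python3 - <<'E'
from h import *
np.set_printoptions(linewidth=230,precision=1,suppress=True)
for n in('top','scene'):cv2.imwrite(f'pics/{n}_G.png',env.grab_frame(n)[:,:,::-1])
b=cv2.cvtColor(cv2.imread('pics/top_G.png'),6);g=cv2.cvtColor(cv2.imread('pics/scene_G.png'),6)
s=env.state();t=s['ee_pos'];print(t,s['ee_rot'])
print('expected level nose corners',[ (px('top',(t[0]+4.4+l,t[1]+85,t[2]-48)),px('scene',(t[0]+4.4+l,t[1]+85,t[2]-48))) for l in(29,-29)])
print(np.arange(276,336,2))
for v in range(150,200,2):print(v,b[v,276:336:2])
print(np.arange(280,350,2))
for v in range(190,250,2):print(v,g[v,280:350:2])
E
```

```text
time_s: 40.4
ee_pos: [599.1, -0.4, 107.9]
ee_rot: [-160.1, 1.1, 87.2]
force: [0.5, -0.7, -0.3]
gripper_width: 19.9
[600.3  -0.6 110.3] [-160.4    1.1   87.2]
expected level nose corners [(array([289.5, 153.1]), array([325.6, 208.7])), (array([289.7, 175.9]), array([302.5, 217.8]))]
[276 278 280 282 284 286 288 290 292 294 296 298 300 302 304 306 308 310 312 314 316 318 320 322 324 326 328 330 332 334]
150 [104 104 104 103 122 135 134 134 134 123 113 113 113 111 111 115 112 104  91  94  85  57  52  47  43  30  30  31  32  29]
152 [103 102 103 104 124 135 134 136 137 134 130 125 117 110 110 113 113 107  92  95  72  47  39  39  31  30  31  30  31  32]
154 [103 103 103 104 125 135 133 136 138 135 133 134 122 111 111 121 123 112  93  81  31  12  27  31  32  32  32  31  30  30]
156 [103 103 104 106 129 135 132 137 137 136 133 132 116 111 113 122 113 104  92  68  16  16  27  30  33  31  31  31  31  33]
158 [102 102 103 106 130 136 134 138 138 136 133 132 114 110 112 121 112 102  91  63  14  16  28  33  44  40  29  31  31  31]
160 [104 104 103 108 132 135 133 137 138 136 134 132 114 111 112 
[... 5961 characters left out ...]
 72 72 71 72 72 71 73 73 72 72 71]
238 [56 31 23 26 52 63 60 57 58 58 58 58 59 58 57 57 57 58 58 57 62 71 72 74 71 72 73 73 72 73 71 74 73 72 72]
240 [28 22 22 22 24 55 61 58 57 58 57 59 56 58 58 57 57 58 57 57 58 61 70 72 72 72 71 74 73 72 71 72 74 73 72]
242 [24 22 19 23 22 46 66 59 58 58 58 57 58 58 58 58 57 58 57 57 57 57 61 70 73 73 71 72 73 71 71 71 67 67 70]
244 [23 21 21 21 20 53 69 57 57 57 57 58 58 58 56 57 58 57 57 56 57 57 57 61 71 72 73 72 71 70 63 58 57 56 60]
246 [34 21 20 20 32 64 71 61 57 57 58 57 58 59 56 58 57 57 57 58 57 58 57 56 60 71 72 73 65 59 57 56 56 55 57]
248 [54 40 30 34 61 73 72 65 59 57 57 57 58 58 58 58 58 58 58 58 57 57 56 56 57 61 68 67 59 57 57 56 56 56 57]
```

```bash
python3 - <<'E'
from h import *
np.set_printoptions(linewidth=230,precision=1,suppress=True)
for a,b in(((282.7,169.3),(303.5,203.5)),((282.7,169.3),(305,204.5)),((283,169.5),(302,203))):print(two(a,b))
b=cv2.cvtColor(cv2.imread('pics/top_G.png'),6)
print(np.arange(276,336,2))
for v in range(130,152,2):print(v,b[v,276:336:2])
E
```

```text
(array([589.3, 102.6,  81.4]), np.float64(0.08108384235683629))
(array([591. , 101.8,  78.4]), np.float64(2.8244132084130036))
(array([587.2, 102.7,  83.8]), np.float64(2.717436024826565))
[276 278 280 282 284 286 288 290 292 294 296 298 300 302 304 306 308 310 312 314 316 318 320 322 324 326 328 330 332 334]
130 [104 103 102 104 141 161 161 145 107 102 102 102 103 103 103 103 103 103 103 103  83  58  49  49  50  44  49  55  55  53]
132 [102 103 102 104 142 161 161 156 111 102 104 103 102 102 103 103 103 102 102 103 100  92  54  73 101  43  46  53  55  53]
134 [102 103 103 113 155 161 162 156 111 102 103 103 103 102 102 103 102 102 103 102 103  98  57  63  82  39  45  53  53  54]
136 [104 103 103 114 158 161 162 156 111 102 103 103 101 101 103 102 103 103 103 102 101  84  51  49  59  37  44  51  53  55]
138 [105 103 103 114 159 162 162 157 112 102 103 103 102 102 102 102 102 103 102 104  98  47  27  24  29  35  44  50  55  52]
140 [102 102 103 113 158 162 162 156 111 102 103 103 103 102 103 102 103 101 101 102  88  34  24  25  24  36  42  50  54  54]
142 [104 103 103 113 156 159 159 139 105 103 103 103 103 103 103 103 103 102 103 103  79  27  23  22  23  34  44  50  54  54]
144 [103 104 103 105 116 117 116 110 104 104 105 105 104 103 102 103 103 103 102 103  80  28  24  25  22  33  44  48  54  55]
146 [103 103 102 103 112 121 118 116 113 109 106 107 105  96  97 104 112 105 102 102  82  41  54  54  45  31  38  41  52  55]
148 [104 103 103 103 121 135 133 129 126 111 102 106 105  99  94  95  98  93  95  98  83  58  61  58  60  35  32  33  38  48]
150 [104 104 104 103 122 135 134 134 134 123 113 113 113 111 111 115 112 104  91  94  85  57  52  47  43  30  30  31  32  29]
```

The nose corner triangulates to about 13° nose-up plus about 5° leftover roll. I'll correct both and lower onto the table.

```bash
python3 -m jog '[{"dx":0,"dy":0,"dz":0,"wx":-0.118,"wy":0.045,"wz":0,"grip":1},{"dx":0,"dy":0,"dz":0,"wx":-0.117,"wy":0.045,"wz":0,"grip":1},{"dx":0,"dy":0,"dz":-0.025,"wx":0,"wy":0,"wz":0,"grip":1},{"dx":0,"dy":0,"dz":-0.02,"wx":0,"wy":0,"wz":0,"grip":1},{"dx":0,"dy":0,"dz":0,"wx":0,"wy":0,"wz":0,"grip":1},{"dx":0,"dy":0,"dz":0,"wx":0,"wy":0,"wz":0,"grip":1}]'
python3 -m jog '[{"dx":0,"dy":0,"dz":-0.004,"wx":0,"wy":0,"wz":0,"grip":1},{"dx":0,"dy":0,"dz":-0.003,"wx":0,"wy":0,"wz":0,"grip":1},{"dx":0,"dy":0,"dz":0,"wx":0,"wy":0,"wz":0,"grip":1},{"dx":0,"dy":0,"dz":0,"wx":0,"wy":0,"wz":0,"grip":1}]'
```

```text
time_s: 41.1
ee_pos: [600.5, -0.6, 65.7]
ee_rot: [-155.8, 14.8, 87.8]
force: [0.1, -1.1, 0.1]
gripper_width: 20.3
time_s: 41.5
ee_pos: [600.2, -0.4, 57.1]
ee_rot: [-155.7, 14.8, 87.9]
force: [0.2, 0.9, -1.3]
gripper_width: 20.3
```

```bash
python3 -m jog '[{"dx":0,"dy":0,"dz":-0.003,"wx":0,"wy":0,"wz":0,"grip":1},{"dx":0,"dy":0,"dz":-0.002,"wx":0,"wy":0,"wz":0,"grip":1},{"dx":0,"dy":0,"dz":0,"wx":0,"wy":0,"wz":0,"grip":1},{"dx":0,"dy":0,"dz":0,"wx":0,"wy":0,"wz":0,"grip":1}]'
python3 -m jog '[{"dx":0,"dy":0,"dz":-0.003,"wx":0,"wy":0,"wz":0,"grip":1},{"dx":0,"dy":0,"dz":0,"wx":0,"wy":0,"wz":0,"grip":1},{"dx":0,"dy":0,"dz":0,"wx":0,"wy":0,"wz":0,"grip":1}]'
```

```text
time_s: 41.9
ee_pos: [600.0, -0.3, 51.7]
ee_rot: [-155.6, 14.8, 87.9]
force: [0.4, -0.6, -1.0]
gripper_width: 20.3
time_s: 42.2
ee_pos: [599.9, -0.7, 50.4]
ee_rot: [-155.7, 14.9, 87.9]
force: [-1.5, -1.1, 5.9]
gripper_width: 20.2
```

```bash
python3 -m jog '[{"dx":0,"dy":0,"dz":0,"wx":0,"wy":0,"wz":0,"grip":-0.4},{"dx":0,"dy":0,"dz":0,"wx":0,"wy":0,"wz":0,"grip":-0.4},{"dx":0,"dy":0,"dz":0,"wx":0,"wy":0,"wz":0,"grip":-0.4},{"dx":0,"dy":0,"dz":0,"wx":0,"wy":0,"wz":0,"grip":-0.4},{"dx":0,"dy":0,"dz":0,"wx":0,"wy":0,"wz":0,"grip":-0.4},{"dx":0,"dy":0,"dz":0.03,"wx":0,"wy":0,"wz":0,"grip":-0.4},{"dx":0,"dy":0,"dz":0.04,"wx":0,"wy":0,"wz":0,"grip":-0.4},{"dx":0,"dy":0,"dz":0.04,"wx":0.075,"wy":-0.12,"wz":0,"grip":-0.4},{"dx":0,"dy":0,"dz":0,"wx":0.08,"wy":-0.12,"wz":0,"grip":-0.4},{"dx":0,"dy":0,"dz":0,"wx":0.08,"wy":-0.12,"wz":0,"grip":-0.4}]'
python3 -m jog '[{"dx":0,"dy":-0.04,"dz":0,"wx":0,"wy":-0.06,"wz":0,"grip":-0.4},{"dx":0,"dy":-0.04,"dz":0.03,"wx":0,"wy":0,"wz":0,"grip":-0.4},{"dx":0,"dy":-0.03,"dz":0.03,"wx":0,"wy":0,"wz":0,"grip":-0.4},{"dx":0,"dy":0,"dz":0,"wx":0,"wy":0,"wz":0,"grip":-0.4},{"dx":0,"dy":0,"dz":0,"wx":0,"wy":0,"wz":0,"grip":-0.4}]'
python3 - <<'E'
from h import *
np.set_printoptions(linewidth=230,precision=1,suppress=True)
F={}
for n in('top','scene'):F[n]=env.grab_frame(n)[:,:,::-1];cv2.imwrite(f'pics/{n}_H.png',F[n])
b=cv2.cvtColor(F['top'],6)
print(env.state()['ee_rot'])
print(np.arange(276,344,2))
for v in range(146,192,2):print(v,b[v,276:344:2])
E
```

```text
time_s: 43.2
ee_pos: [601.9, 0.1, 161.2]
ee_rot: [-176.1, -0.2, 85.3]
force: [-0.4, -0.7, -0.0]
gripper_width: 64.1
time_s: 43.7
ee_pos: [600.1, -110.7, 219.2]
ee_rot: [-179.0, -0.3, 85.2]
force: [0.6, 0.4, -1.0]
gripper_width: 63.6
[-178.8   -0.4   85.3]
[276 278 280 282 284 286 288 290 292 294 296 298 300 302 304 306 308 310 312 314 316 318 320 322 324 326 328 330 332 334 336 338 340 342]
146 [153 154 154 153 153 154 153 153 153 154 154 154 153 153 153 153 152 126  95  95  95  94  94  95  95  95  95  96  95  95  95  96  95  95]
148 [153 154 154 154 154 154 154 154 153 155 154 155 154 154 154 154 150 107  96  95  95  95  95  95  96  96  95  96  96  96  96  95  95  94]
150 [155 154 154 155 154 154 155 155 154 155 155 155 155 155 155 154 143 101  96  96  96  95  97  95  96  95  94  95  95  95  95  96  96  94]
152 [153 154 153 153 153 155 154 152 147 151 150 149 155 157 150 145 125  97  96  96  95 100 123 126 123 104  96  95  95  95  96  96  95  95]
154 [154 155 154 155 157 176 182 173 150 147 127 123 120 118 110 109 106 102 100  99  96 118 151 154 154 144 103  96  95  95  96  95  95  
[... 1859 characters left out ...]
157 156 156 157 157 157 156 157 157 157 157 152 105  97  96  96  95 122 139 151 154 155 156 157 156 140 100  96  97  96  97  96  96]
184 [157 157 157 158 158 158 158 158 158 157 158 157 152 106  96  97  96  96  96  98 107 110 126 138 139 140 149 128 127 128 128 114  96  95]
186 [158 158 158 158 157 158 158 157 157 157 157 158 152 105  96  96  97  96  96  96  96  96  96  97  98  99 108 114 137 147 154 130  97  97]
188 [157 156 157 157 156 153 153 154 157 157 157 157 142 100  95  96  96  96  95  96  95  95  96  96  95  95  96  95  97 103 109 102  95  96]
190 [158 159 158 156 134  85  74 102 147 158 158 158 132  97  96  96  96  97  96  96  96  96  96  96  97  97  97  96  96  96  97  96  97  96]
```

```bash
python3 - <<'E'
from h import *
np.set_printoptions(precision=1,suppress=True)
p=pt('top',284.7,153.1,1);q=pt('top',284.7,175.4,1);print('nose',p,q,(p+q)/2)
b=cv2.imread('pics/top_H.png');m=(b.max(2)<60).astype(np.uint8);m[:,:306]=0;m[:150]=0;m[170:]=0;m[:,338:]=0
ys,xs=np.nonzero(m);
for a,c in((308,314),(314,320),(320,328),(328,336)):
    k=(xs>=a)&(xs<c);print(xs[k].mean(),ys[k].mean(),k.sum(),pt('top',xs[k].mean(),ys[k].mean(),74))
print(xs.min(),xs.max(),pt('top',336,162,70))
s=cv2.cvtColor(cv2.imread('pics/scene_H.png'),6);ms=(cv2.imread('pics/scene_H.png').max(2)<45).astype(np.uint8)
n,l,st,c=cv2.connectedComponentsWithStats(ms[200:260,290:380]);print([(x[0]+290,x[1]+200,*x[2:]) for x in st[1:] if x[4]>20])
E
```

```text
nose [646.9  93.1   1. ] [586.2  93.5   1. ] [616.5  93.3   1. ]
311.82758620689657 161.72413793103448 29 [609.2  30.3  74. ]
316.28 162.02 50 [608.4  19.4  74. ]
323.5438596491228 162.0701754385965 57 [608.2   1.6  74. ]
331.56666666666666 162.26666666666668 60 [607.6 -18.1  74. ]
310 336 [609.  -29.8  70. ]
[(np.int32(330), np.int32(222), np.int32(25), np.int32(31), np.int32(453)), (np.int32(362), np.int32(253), np.int32(18), np.int32(7), np.int32(93))]
```

```bash
python3 -m jog '[{"dx":0.004,"dy":0.04,"dz":-0.02,"wx":-0.006,"wy":-0.019,"wz":0.033,"grip":-0.4},{"dx":0.004,"dy":0.04,"dz":-0.025,"wx":0,"wy":0,"wz":0,"grip":-0.4},{"dx":0,"dy":0.039,"dz":-0.025,"wx":0,"wy":0,"wz":0,"grip":-0.4},{"dx":0,"dy":0,"dz":-0.03,"wx":0,"wy":0,"wz":0,"grip":-0.4},{"dx":0,"dy":0,"dz":0,"wx":0,"wy":0,"wz":0,"grip":-0.4},{"dx":0,"dy":0,"dz":0,"wx":0,"wy":0,"wz":0,"grip":-0.4},{"dx":0,"dy":0,"dz":0,"wx":0,"wy":0,"wz":0,"grip":-0.4}]'
```

```text
time_s: 44.5
ee_pos: [609.0, 8.5, 120.1]
ee_rot: [179.8, -0.1, 87.1]
force: [-0.3, 0.5, -0.6]
gripper_width: 63.5
```

```bash
python3 -m jog '[{"dx":0,"dy":0,"dz":-0.035,"wx":0,"wy":0,"wz":0,"grip":-0.4},{"dx":0,"dy":0,"dz":-0.025,"wx":0,"wy":0,"wz":0,"grip":-0.4},{"dx":0,"dy":0,"dz":-0.0115,"wx":0,"wy":0,"wz":0,"grip":-0.4},{"dx":0,"dy":0,"dz":0,"wx":0,"wy":0,"wz":0,"grip":-0.4},{"dx":0,"dy":0,"dz":0,"wx":0,"wy":0,"wz":0,"grip":1},{"dx":0,"dy":0,"dz":0,"wx":0,"wy":0,"wz":0,"grip":1},{"dx":0,"dy":0,"dz":0,"wx":0,"wy":0,"wz":0,"grip":1},{"dx":0,"dy":0,"dz":0,"wx":0,"wy":0,"wz":0,"grip":1},{"dx":0,"dy":0,"dz":0,"wx":0,"wy":0,"wz":0,"grip":1},{"dx":0,"dy":0,"dz":0,"wx":0,"wy":0,"wz":0,"grip":1}]' 60
python3 -m jog '[{"dx":0,"dy":0,"dz":0,"wx":0,"wy":0,"wz":0,"grip":1},{"dx":0,"dy":0,"dz":0,"wx":0,"wy":0,"wz":0,"grip":1},{"dx":0,"dy":0,"dz":0.03,"wx":0,"wy":0,"wz":0,"grip":1},{"dx":0,"dy":0,"dz":0.04,"wx":0,"wy":0,"wz":0,"grip":1},{"dx":0,"dy":0,"dz":0,"wx":0,"wy":0,"wz":0,"grip":1},{"dx":0,"dy":0,"dz":0,"wx":0,"wy":0,"wz":0,"grip":1}]'
python3 - <<'E'
from h import *
np.set_printoptions(linewidth=230,precision=1,suppress=True)
s=env.state();t=s['ee_pos'];print(t,s['ee_rot'])
for n in('top','scene'):cv2.imwrite(f'pics/{n}_I.png',env.grab_frame(n)[:,:,::-1])
print('expected level nose corners',[px('top',(t[0]+4.4+l,t[1]+85,t[2]-48)) for l in(29,-29)])
b=cv2.cvtColor(cv2.imread('pics/top_I.png'),6)
print(np.arange(280,316,2))
for v in range(144,182):print(v,b[v,280:316:2])
E
```

```text
time_s: 45.5
ee_pos: [608.4, 8.7, 47.6]
ee_rot: [179.9, -0.0, 87.1]
force: [0.2, -0.8, 0.6]
gripper_width: 19.5
time_s: 46.1
ee_pos: [608.2, 8.7, 117.8]
ee_rot: [179.8, -0.1, 87.1]
force: [-0.0, -1.0, -1.3]
gripper_width: 18.9
[608.2   8.7 117.8] [179.8  -0.1  87.1]
expected level nose corners [array([285.9, 149.4]), array([286.1, 172.3])]
[280 282 284 286 288 290 292 294 296 298 300 302 304 306 308 310 312 314]
144 [104 104 104 102 104 104 103 103 103 103 103 102 102 102 102 103 103 101]
145 [103 103 104 103 104 103 102 103 104 102 102 103 102 102 103 102 102 103]
146 [103 103 103 102 103 103 104 104 104 103 103 104 102 103 103 102 104 104]
147 [102 103 103 103 105 106 104 108 107 105 103 102  99 105 106 105 105 106]
148 [103 103 103 105 115 116 113 112 109 104 100  98  96 102 103 102 102 105]
149 [104 103 104 107 130 132 125 117 111 106 103 102  98  99  99  99  97  97]
150 [104 104 104 109 138 141 136 125 123 114 112 111 109 106 108 112 113 107]
151 [103 103 103 109 140 143 140 133 128 118 115 116 115 114 116 124 125 113]
152 [103 103 103 109 140 143 140 142 136 120 117 120 118 117
[... 1579 characters left out ...]
73 [161 161 158 139 133 132 113  89  87  86  85  85  85  85  85  86  85  82]
174 [162 166 164 150 146 145 121  85  84  84  84  85  85  83  84  84  84  82]
175 [162 167 165 153 152 151 124  85  83  85  85  85  84  85  85  84  85  81]
176 [163 167 165 153 151 149 122  86  84  84  84  85  86  85  84  85  83  77]
177 [163 167 165 154 149 133 110  85  84  84  84  84  84  84  84  84  85  72]
178 [162 167 165 154 146 107  92  86  84  84  84  84  85  85  85  83  83  67]
179 [161 166 165 153 145  96  84  83  84  84  83  84  84  84  84  85  84  66]
180 [159 163 161 149 143  94  84  84  85  84  85  84  84  84  84  85  85  66]
181 [145 147 145 133 127  90  84  85  85  84  84  85  83  84  84  84  84  64]
```

The nose corners now match a level scoop to within 1 px: measured (286,148.7) and (286,171.7), expected (285.9,149.4) and (286.1,172.3). Back to the trough.

```bash
python3 -m jog '[{"dx":-0.032,"dy":-0.0178,"dz":0,"wx":0,"wy":0,"wz":0,"grip":1},{"dx":-0.032,"dy":-0.0178,"dz":0,"wx":0,"wy":0,"wz":0,"grip":1},{"dx":-0.032,"dy":-0.0178,"dz":0,"wx":0,"wy":0,"wz":0,"grip":1},{"dx":-0.032,"dy":-0.0178,"dz":0,"wx":0,"wy":0,"wz":0,"grip":1},{"dx":-0.032,"dy":-0.0178,"dz":0,"wx":0,"wy":0,"wz":0,"grip":1},{"dx":0,"dy":0,"dz":-0.02,"wx":0,"wy":0,"wz":0,"grip":1},{"dx":0,"dy":0,"dz":0,"wx":0,"wy":0,"wz":0,"grip":1},{"dx":0,"dy":0,"dz":0,"wx":0,"wy":0,"wz":0,"grip":1},{"dx":0,"dy":0,"dz":0,"wx":0,"wy":0,"wz":0,"grip":1}]'
```

```text
time_s: 47.1
ee_pos: [448.9, -80.1, 97.4]
ee_rot: [179.9, -0.1, 87.2]
force: [-0.3, 0.7, -0.6]
gripper_width: 19.3
```

```bash
python3 -m jog '[{"dx":-0.001,"dy":0,"dz":-0.008,"wx":0,"wy":0,"wz":0,"grip":1},{"dx":0,"dy":0,"dz":-0.006,"wx":0,"wy":0,"wz":0,"grip":1},{"dx":0,"dy":0,"dz":-0.004,"wx":0,"wy":0,"wz":0,"grip":1},{"dx":0,"dy":0,"dz":0,"wx":0,"wy":0,"wz":0,"grip":1},{"dx":0,"dy":0,"dz":0,"wx":0,"wy":0,"wz":0,"grip":1},{"dx":0,"dy":0,"dz":0,"wx":0,"wy":0,"wz":0,"grip":1}]'
```

```text
time_s: 47.7
ee_pos: [447.3, -80.3, 79.5]
ee_rot: [179.9, -0.0, 87.1]
force: [-0.1, 0.3, -1.3]
gripper_width: 19.2
```

```bash
python3 -m jog '[{"dx":0.0004,"dy":0,"dz":-0.008,"wx":0,"wy":0,"wz":0,"grip":1},{"dx":0,"dy":0,"dz":-0.008,"wx":0,"wy":0,"wz":0,"grip":1},{"dx":0,"dy":0,"dz":-0.005,"wx":0,"wy":0,"wz":0,"grip":1},{"dx":0,"dy":0,"dz":0,"wx":0,"wy":0,"wz":0,"grip":1},{"dx":0,"dy":0,"dz":0,"wx":0,"wy":0,"wz":0,"grip":1}]'
python3 -m jog '[{"dx":0,"dy":0,"dz":-0.003,"wx":0,"wy":0,"wz":0,"grip":1},{"dx":0,"dy":0,"dz":-0.003,"wx":0,"wy":0,"wz":0,"grip":1},{"dx":0,"dy":0,"dz":-0.001,"wx":0,"wy":0,"wz":0,"grip":1},{"dx":0,"dy":0,"dz":0,"wx":0,"wy":0,"wz":0,"grip":1},{"dx":0,"dy":0,"dz":0,"wx":0,"wy":0,"wz":0,"grip":1}]'
```

```text
time_s: 48.2
ee_pos: [447.5, -80.3, 58.1]
ee_rot: [179.9, -0.1, 87.1]
force: [-0.3, 0.7, -0.6]
gripper_width: 19.3
time_s: 48.7
ee_pos: [447.6, -80.3, 51.5]
ee_rot: [179.9, -0.0, 87.1]
force: [-0.9, 0.0, 1.0]
gripper_width: 19.1
```

It's on the trough floor (underside about 4 mm, first contact force). Releasing and retreating.

```bash
python3 -m jog '[{"dx":0,"dy":0,"dz":0,"wx":0,"wy":0,"wz":0,"grip":-0.4},{"dx":0,"dy":0,"dz":0,"wx":0,"wy":0,"wz":0,"grip":-0.4},{"dx":0,"dy":0,"dz":0,"wx":0,"wy":0,"wz":0,"grip":-0.4},{"dx":0,"dy":0,"dz":0,"wx":0,"wy":0,"wz":0,"grip":-0.4},{"dx":0,"dy":0,"dz":0,"wx":0,"wy":0,"wz":0,"grip":-0.4},{"dx":0,"dy":0,"dz":0.02,"wx":0,"wy":0,"wz":0,"grip":-0.4},{"dx":0,"dy":0,"dz":0.04,"wx":0,"wy":0,"wz":0,"grip":-0.4},{"dx":0,"dy":0,"dz":0.045,"wx":0,"wy":0,"wz":0,"grip":-0.4},{"dx":0,"dy":0,"dz":0.045,"wx":0,"wy":0,"wz":0,"grip":-0.4},{"dx":0,"dy":0,"dz":0.04,"wx":0,"wy":0,"wz":0,"grip":-0.4}]'
python3 -m jog '[{"dx":0,"dy":-0.045,"dz":0,"wx":0,"wy":0,"wz":0,"grip":-0.4},{"dx":0,"dy":-0.045,"dz":0,"wx":0,"wy":0,"wz":0,"grip":-0.4},{"dx":0,"dy":-0.045,"dz":0,"wx":0,"wy":0,"wz":0,"grip":-0.4},{"dx":0,"dy":-0.045,"dz":0,"wx":0,"wy":0,"wz":0,"grip":-0.4},{"dx":0,"dy":-0.02,"dz":0,"wx":0,"wy":0,"wz":0,"grip":-0.4},{"dx":0,"dy":0,"dz":0,"wx":0,"wy":0,"wz":0,"grip":-0.4},{"dx":0,"dy":0,"dz":0,"wx":0,"wy":0,"wz":0,"grip":-0.4}]'
python3 - <<'E'
from h import *
np.set_printoptions(linewidth=230,precision=1,suppress=True)
for n in('top','scene'):cv2.imwrite(f'pics/{n}_J.png',env.grab_frame(n)[:,:,::-1])
b=cv2.imread('pics/top_J.png');g=cv2.cvtColor(b,6)
f=lambda x,l,u:px('top',(450.5+.049*x+l,5+x,4+u))
# scoop nose at y=-80+85=5 -> expected corners / handle
print('exp nose',px('top',(480.8,5,6)),px('top',(422.8,5,6)),'handle front/end',px('top',(449,-52,82)),px('top',(446,-118,82)))
print(np.arange(306,380,2))
for v in range(208,246,2):print(v,g[v,306:380:2])
e=cv2.imread('pics/top_E.png');o=cv2.imread('pics/top0.png')
for n,t in(('amber',(597,-89,92)),):
    u,v=px('top',t).round().astype(int);print(n,b[v,u],o[v,u])
hs=lambda im,lo,hi:cv2.inRange(cv2.cvtColor(im,40),lo,hi)
for nm,lo,hi in(('amber',(5,120,60),(18,255,255)),):
    for im in(o,b):
        m=hs(im,lo,hi)[150:190,335:375];M=cv2.moments(m);print(nm,M['m10']/M['m00']+335,M['m01']/M['m00']+150,M['m00']/255)
d=cv2.absdiff(cv2.cvtColor(b,6)[165:200,145:180],cv2.cvtColor(o,6)[165:200,145:180]);print('spare bottle diff max',d.max(),d.mean())
print('lid rows',[ [int(x) for x in g[242:252,u]] for u in(186,202)])
E
```

```text
time_s: 49.7
ee_pos: [447.5, -80.3, 243.7]
ee_rot: [179.8, -0.0, 87.1]
force: [1.8, 0.2, -0.4]
gripper_width: 63.7
time_s: 50.4
ee_pos: [447.2, -279.9, 240.9]
ee_rot: [179.9, -0.1, 87.1]
force: [-0.6, 0.9, -0.3]
gripper_width: 64.0
exp nose [318.8 214.7] [319.2 236.9] handle front/end [347.7 226.9] [375.6 228.2]
[306 308 310 312 314 316 318 320 322 324 326 328 330 332 334 336 338 340 342 344 346 348 350 352 354 356 358 360 362 364 366 368 370 372 374 376 378]
208 [151 150 151 151 150 151 151 152 151 150 151 151 151 152 152 152 152 151 152 151 152 151 153 152 151 152 151 150 121  92  90  92  90  92  98 136 152]
210 [139 139 137 149 149 149 149 148 148 149 148 149 148 148 149 149 149 149 149 149 150 152 152 153 152 152 151 138  98  91  91  90  91  90 126 151 152]
212 [153 150 137 125 130 132 134 136 136 143 143 140 141 140 140 130 121 115 120 114 129 139 138 139 138 140 148 113  95  91  90  91  91 110 140 152 151]
214 [150 147 146 139 138 140 142 143 149 148 137 141 138 138 142 133 122 115 123 129 142 146 152 153 151 150 154 151 132  89  91  89  95 130 151 151 152]
216 [167 167 167 167
[... 1842 characters left out ...]
33 135 136 147 152 145 144 143 137 136 131 129 120 112 112 116 126 119 109  93  88  88  89  85  71  79  84  74  76  90  91  92 104 132 144]
242 [138 139 138 139 140 146 147 146 143 139 141 140 138 140 136 138 140 147 151 144 140 102  94  93  93  94  92  91  85  81  86  91  91  91  91  91 103]
244 [141 141 141 141 141 141 141 141 141 142 141 142 141 142 142 141 141 139 123  81  74  73  74  73  73  73  76  89  90  91  90  90  89  91  90  91  90]
amber [32 31 32] [29 27 28]
amber 353.20245398773005 169.54601226993864 163.0
amber 353.23125 169.5375 160.0
spare bottle diff max 10 1.64
lid rows [[195, 195, 193, 182, 157, 130, 124, 133, 137, 136], [196, 196, 196, 195, 192, 172, 133, 122, 126, 135]]
```

```bash
python3 -c "
from workcell import env
print(env.job_done(), env.state()['time_s'])"
```

```text
the job is handed in; nothing more can be done
the job is handed in; nothing more can be done
```

I handed the job in at about 50 s of the 72 s allowed. All four balls are in the box, the lid is shut, and the scoop stands released on the floor of the empty trough.

**What I did:**
- **Balls:** The first scoop tipped three balls into the box. The fourth had rolled back toward the trough's −x end. I rolled it forward with the tilted nose, scooped it up and tipped it in as well.
- **Lid:** I shut it with the scoop's side wall, in two pushes.
- **Scoop:** It rolled about 20° in the grip, probably from pushing the lid. It then caught the trough rim on the first try at putting it back (about 39 N measured at the wrist). I set it down on the open table, regrasped it level, placed it on the trough floor and let go.

**Last checks (from pixel values, as I had used all 12 picture views):**
- **Balls:** Before closing the lid I saw three along the box's +y wall, plus the unmoved edge of the one at the −y side. I did not see all four at once. The trough floor read empty.
- **Lid:** It did not move further under about 8 N, and no gap showed at the −x wall.
- **Scoop:** Nose and handle are within about 1 px of the expected upright pose.
- **Bottles:** Neither has moved.

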